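# Pull the out-of-date squeeze bottles and refill the rack

### The job

The tape round each squeeze bottle is its date mark: yellow is out of date, blue is in date. Stand both yellow-taped bottles (one leans in the bottle rack, one stands on the worktop) upright in the grey tub without dropping them, and slide the blue-taped bottle that stands on the worktop all the way down into the rack sleeve that comes free. Leave the two blue-taped bottles that are already in the rack where they are.

Things in the scene. Friction and masses are not known exactly. Their poses are not given: they have to be found in the camera images.
- rack: low steel wire rack, fixed to the worktop, 135 x 290 mm base, 112 mm high, with three leaning metal sleeves side by side, 95 mm apart. Origin: centre of its underside; x points away from the robot, y along the row to the left, z up.
- sleeve_left: Left sleeve of the rack: a round metal tube, inner diameter 59 mm, with a short flared mouth. Origin: centre of its underside; z runs up along the tube's axis, which leans 30 degrees from vertical towards the robot (towards the rack's -x); the floor inside is at z = 4 mm, the straight tube ends at z = 82 mm, the mouth (flared to about 66 mm) at z = 90 mm.
- sleeve_middle: Middle sleeve of the rack: a round metal tube, inner diameter 59 mm, with a short flared mouth. Origin: centre of its underside; z runs up along the tube's axis, which leans 30 degrees from vertical towards the robot (towards the rack's -x); the floor inside is at z = 4 mm, the straight tube ends at z = 82 mm, the mouth (flared to about 66 mm) at z = 90 mm.
- sleeve_right: Right sleeve of the rack: a round metal tube, inner diameter 59 mm, with a short flared mouth. Origin: centre of its underside; z runs up along the tube's axis, which leans 30 degrees from vertical towards the robot (towards the rack's -x); the floor inside is at z = 4 mm, the straight tube ends at z = 82 mm, the mouth (flared to about 66 mm) at z = 90 mm.
- tub: grey open plastic tub, fixed, 230 x 190 mm outside (x by y), 85 mm high, with a rim that stands out 8 mm and a 14 mm grip outside the middle of each short end; walls 4 mm, floor 4 mm thick. Origin: centre of its underside; z up.
- pump_dispenser: tall white pump dispenser stuck to the worktop, not part of the job but in the way: body 110 mm across, 236 mm high, black pump head and spout up to 317 mm that reach 60 mm towards the robot. Origin: centre of its underside.
- old_rack: OUT OF DATE, yellow tape band at 97 to 127 mm up: red squeeze bottle with a red cone nozzle: body 52 mm diameter and 144 mm tall (straight to 125 mm, then a shoulder), then a nozzle with a 36 mm wide, 10 mm high foot, its tip at 180 mm; 0.18 to 0.36 kg. It leans in any one of the three sleeves. Origin: centre of its underside; z runs up its axis.
- old_loose: OUT OF DATE, yellow tape band at 97 to 127 mm up: red squeeze bottle with a red cone nozzle: body 52 mm diameter and 144 mm tall (straight to 125 mm, then a shoulder), then a nozzle with a 36 mm wide, 10 mm high foot, its tip at 180 mm; 0.18 to 0.36 kg. It stands on the worktop, right of centre. Origin: centre of its underside; z runs up its axis.
- fresh: in date, blue tape band at 97 to 127 mm up: red squeeze bottle with a red cone nozzle: body 52 mm diameter and 144 mm tall (straight to 125 mm, then a shoulder), then a nozzle with a 36 mm wide, 10 mm high foot, its tip at 180 mm; 0.18 to 0.36 kg. It stands on the worktop, right of centre; it belongs in the sleeve that comes free. Origin: centre of its underside; z runs up its axis.
- good_red: in date, blue tape band at 97 to 127 mm up: red squeeze bottle with a red cone nozzle: body 52 mm diameter and 144 mm tall (straight to 125 mm, then a shoulder), then a nozzle with a 36 mm wide, 10 mm high foot, its tip at 180 mm; 0.18 to 0.36 kg. It already leans in a sleeve of the rack and stays there. Origin: centre of its underside; z runs up its axis.
- good_white: in date, blue tape band at 113 to 149 mm up: white squeeze bottle with a green cone nozzle: body 54 mm diameter and 172 mm tall (straight to 155 mm, then a shoulder), then a nozzle with a 38 mm wide, 11 mm high foot, its tip at 215 mm; 0.42 kg. It already leans in a sleeve of the rack and stays there. Origin: centre of its underside; z runs up its axis.

How it is judged:
By the outcome, as a careful person would: the job done as asked, in the order asked, and still so for the second after the job is handed in, with the robot touching nothing.
It also fails if it takes over 72 s, if anything falls off the work surface, if the arm or the gripper's body presses on something with over 40 N, if the wrist force passes 120 N, or if a joint passes its speed limit or range.

### The arm

A 6-joint arm with a two-finger parallel gripper is mounted at the origin on a cart in front of the work surface, level with it; the furniture and walls round the work are solid. World frame = base frame: x ahead of the robot, y to its left, z up, the work surface at z = 0. Lengths are in m, angles in degrees, forces in N, time in s.
With the tool pointing down it reaches from about 0.4 to 0.825 m from the base axis. Payload 7 kg.
Tool frame: the origin (TCP) lies on the centre line of the jaws, within the pads' length; the fingertips stand 22 mm ahead of it and the grasp point (between the pads) lies 3 mm ahead of it (ctrl.finger_overhang is the distance from the TCP to the fingertips, in m); z points along the fingers, y is the line along which they close (so a half turn about z gives the same grasp; the last joint's range is limited). The gripper opens to 88 mm and grips with 3 to 60 N. Pads are 19 mm wide; open, the fingers measure 130 mm over their backs; the gripper's body (78 mm by 193 mm) begins 47 mm behind the grasp point.
Start: joints at [84.288, 20.546, 0.682, 0, -70.136, -16.507], TCP at [0.255, 0.625, 0.249] pointing down, gripper open.
Joint ranges: [-176.03, 176.03], [-82.01, 121.73], [-58.28, 71.71], [-173.87, 95.51], [-174.79, -0.11], [-173.66, 173.66]. Speed limits (degrees/s): [136.94, 136.94, 172.46, 180, 180, 180].

### API

Orientations are given as [roll, pitch, yaw] about the fixed x, y, z axes, in that order (R = Rz(yaw) Ry(pitch) Rx(roll)).
In Python, from plant import ctrl gives the robot as it stands. The module is installed in compiled form; this text tells all that it offers.
- The arm moves only by the shell command python3 -m creep 'ROWS'. ROWS is JSON, a list of rows, each an object with "grip": the closure, from 0 (fully open) to 1 (shut); "delta_pos": the shift along the tool's x, y, z scaled (see below), a list of three; "rotation": the turn, a rotation vector about the tool's x, y, z scaled (see below), a list of three. A call has 1 to 5 rows; each row is the pose to reach, as a shift and turn from the pose commanded when the call began, along the tool's axes at that moment; what a row does not reach only later rows make up. The controller multiplies each number of a shift by 10 cm and each number of a turn by pi/2 rad. A row lasts 1/10 s, in which the tool goes at most 50 mm and 8.59 degrees, less where a joint would pass 70% of its speed; a pose out of reach is approached as far as the arm can. A call with a number of a shift or a turn outside -1 to 1 is refused whole. A call with a gripper value outside its range is refused whole. The fingers move at their own pace and stop on an object; the grip force is fixed at half the most. Time passes only in rows, so rows that repeat a pose let the fingers close. It gives the time, the measured TCP pose, the force, the opening and the grip force at its end, in the units of the state.
- ctrl.get_obs(): the state, without advancing time (a new reading comes with each control period).
- ctrl.snapshot(name): name is "side" or "top"; returns a dict with "color" (384x512x3 uint8, red, green, blue), "intrinsics" (3x3 intrinsics, pixels), "R" (3x3) and "t" (3): a world point X has camera coordinates R X + t. Camera axes: x right, y down, z forward; pixel columns grow to the right and rows downward; lengths in m; the calibration is good to about 2 mm. A picture is of the moment at which its call begins. There is no depth.
- ctrl.close_job(): hands the job in; it is judged then, once.
The state is a dict: "clock": time; "joint_pos": joint angles; "qvel": joint speeds; "tau": joint torques, N m; "tool_pos": TCP position; "orientation": TCP orientation; "force": force on the tool from outside, world axes, zero at the start; "moment": the same for the moment, N m; "opening": finger opening in m; "gripper_force": force on a finger pad.
Only numpy, scipy, OpenCV 4.12 (cv2) and the standard library are available. Lean on these libraries where they do the work, as an engineer would, in place of code of your own. Each camera call takes 0.05 s, during which the arm holds its last target. There are 200 camera calls.

## Working session

There is one attempt and no reset: what is moved stays moved. The work goes in short steps, Python scripts to look and compute and a shell command to move; the robot and the scene stay as the last step left them, time stands still between calls to the robot, and variables do not carry over. Pictures are saved under pics/ and viewed, at most 10 in all, crops included, and the job is handed in when it is done.

```bash
mkdir -p pics
python3 - <<'E'
from plant import ctrl
import cv2,numpy as np
for n in("top","side"):
    s=ctrl.snapshot(n); cv2.imwrite(f"pics/{n}0.png",cv2.resize(s["color"][:,:,::-1],(800,600),interpolation=cv2.INTER_CUBIC))
    print(n,s["intrinsics"].round(1).tolist(),s["R"].round(4).tolist(),s["t"].round(4).tolist(),(-s["R"].T@s["t"]).round(3))
o=ctrl.get_obs();print({k:np.round(v,3).tolist() for k,v in o.items()},ctrl.finger_overhang)
E
```

```text
top [[362.5, 0.0, 256.6], [0.0, 362.5, 192.5], [0.0, 0.0, 1.0]] [[-0.0065, -1.0, -0.0023], [-0.9918, 0.0068, -0.1279], [0.1279, 0.0015, -0.9918]] [-0.0033, 0.5829, 1.2831] [ 0.414 -0.009  1.347]
side [[497.7, 0.0, 251.0], [0.0, 497.7, 193.3], [0.0, 0.0, 1.0]] [[-0.0925, 0.9955, -0.0187], [0.5618, 0.0366, -0.8265], [-0.8221, -0.0869, -0.5627]] [0.0369, -0.2932, 2.1862] [1.965 0.164 0.989]
{'clock': 0.1, 'joint_pos': [84.289, 20.589, 0.64, -0.016, -70.135, -16.506], 'qvel': [-0.023, -0.09, 0.128, 0.027, 0.063, -0.107], 'tau': [-0.002, -58.417, 29.375, 7.016, 0.01, -0.0], 'tool_pos': [0.255, 0.625, 0.248], 'orientation': [179.915, -0.009, -22.223], 'force': [-0.557, -0.184, -0.452], 'moment': [-0.01, 0.036, 0.013], 'gripper_force': 0.0, 'opening': 0.087} 0.022
```

View pics/top0.png

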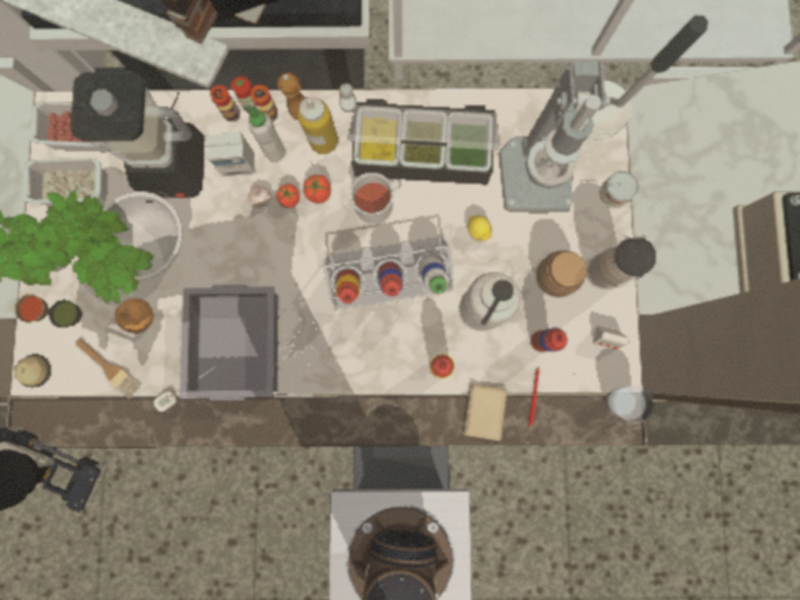

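View pics/side0.png

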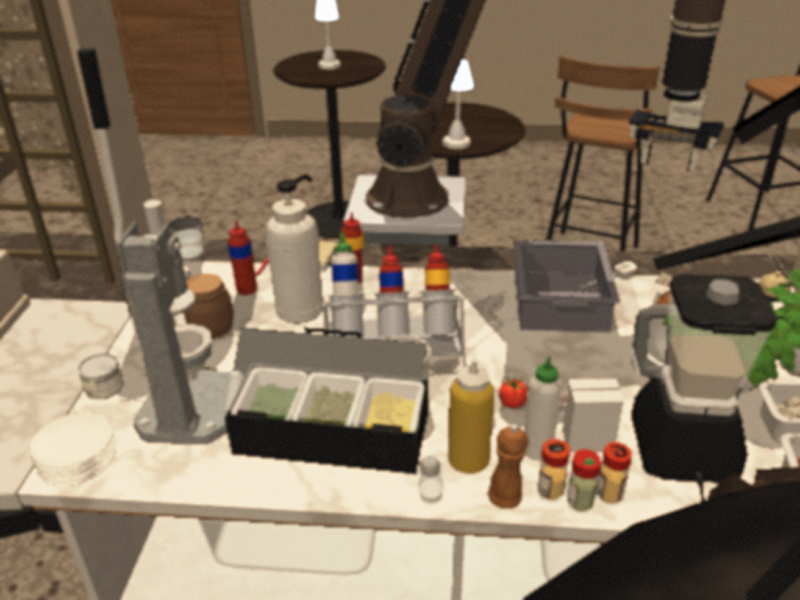

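Top view (800x600 scale): the yellow-taped rack bottle is in the left sleeve, nozzle at (347,292). The loose yellow is at (442,366), the fresh blue at (555,340), the tub spans (183..277, 287..397), and the pump is at (492,300). The side view agrees. Next, enlarged crops.

Run:
```python
from plant import ctrl
import cv2,numpy as np
t=ctrl.snapshot("top")["color"][:,:,::-1]; s=ctrl.snapshot("side")["color"][:,:,::-1]
def c(im,x,y,w=80,h=60):
    o=cv2.resize(im[y:y+h,x:x+w],(400,300),interpolation=cv2.INTER_CUBIC)
    for i in range(0,w,10):
        cv2.line(o,(i*5,0),(i*5,4),(0,255,0),1); cv2.putText(o,str(x+i),(i*5,14),0,.32,(0,200,0),1)
    for i in range(0,h,10):
        cv2.line(o,(0,i*5),(4,i*5),(0,255,0),1); cv2.putText(o,str(y+i),(5,i*5+4),0,.32,(0,200,0),1)
    return o
m=np.vstack([np.hstack([c(t,205,137),c(t,275,195,100,75)]),np.hstack([c(t,105,180,107,80),c(s,200,130,107,80)])])
cv2.imwrite("pics/crops.png",m)
```

```text
(no output)
```

View pics/crops.png

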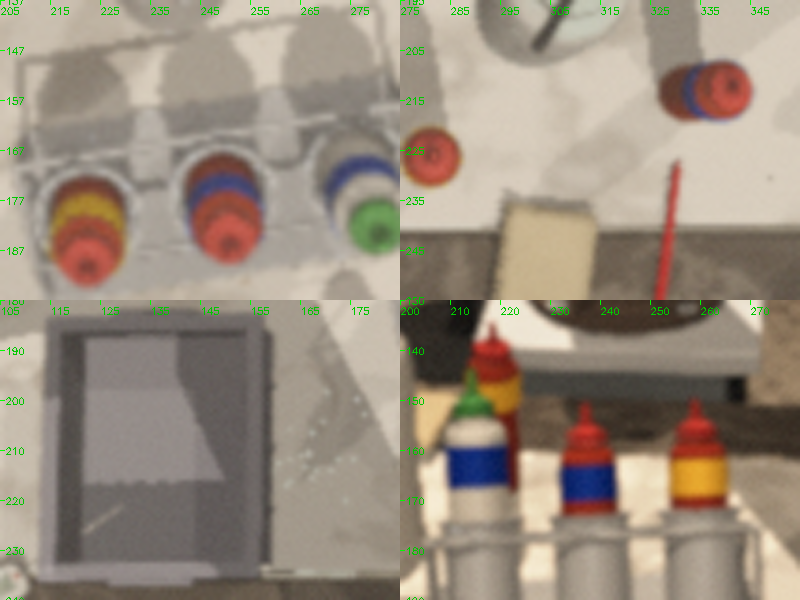

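Crops: rack tips are in top at (222.4,190.6) and (251.4,185.6), white at (281,183.4). In side they are (279.2,157.2), (249.8,158) and (219.5,149.2). Loose yellow is top (283.2,233.8), side (224.6,136.7). Fresh is top (358,216.2), side (152.3,144.6). Tub rim corners are in the lower left panel.

```bash
cat > h.py <<'E'
from plant import ctrl
import numpy as np, cv2
from scipy.spatial.transform import Rotation as Ro
C={n:ctrl.snapshot(n) for n in("top","side")}
def tri(a,b):
    P=[C[n]["intrinsics"]@np.c_[C[n]["R"],C[n]["t"]] for n in("top","side")]
    X=cv2.triangulatePoints(*P,np.float64(a).reshape(2,1),np.float64(b).reshape(2,1)).ravel();return X[:3]/X[3]
def at(n,p,z):
    c=C[n];d=c["R"].T@np.linalg.inv(c["intrinsics"])@[*p,1];o=-c["R"].T@c["t"];return o+d*(z-o[2])/d[2]
def px(n,X):
    c=C[n];q=c["intrinsics"]@(c["R"]@X+c["t"]);return q[:2]/q[2]
E
python3 - <<'E'
from h import *
T={}
for n,a,b in[("L",(222.4,190.6),(279.2,157.2)),("M",(251.4,185.6),(249.8,158)),("W",(281,183.4),(219.5,149.2)),("old",(283.2,233.8),(224.6,136.7)),("fresh",(358,216.2),(152.3,144.6))]:
    T[n]=tri(a,b);print(n,T[n].round(4), at("top",a,.18).round(4))
for p in[(117,184.8),(175.9,184.8),(115.7,254.7),(176.5,253)]: print("rim",at("top",p,.085).round(4))
for p in[(492.2*.64,300*.64)]:print("pump top",at("top",(502*.64,290*.64),.317).round(3))
# mouth ellipse centres (left,mid) 
for p in[(205+84/5,137+218/5),(205+222/5,137+200/5)]: print("mouth",at("top",p,.108).round(4))
# rack feet: back rail ends etc
E
```

```text
L [0.5713 0.1083 0.1791] [0.5715 0.1037 0.18  ]
M [0.5865 0.0143 0.1818] [0.5873 0.0094 0.18  ]
W [ 0.5884 -0.0814  0.2122] [ 0.5938 -0.087   0.18  ]
old [ 0.4304 -0.0886  0.1737] [ 0.4307 -0.0916  0.18  ]
fresh [ 0.4856 -0.3339  0.165 ] [ 0.4854 -0.3331  0.18  ]
rim [0.6075 0.4844 0.085 ]
rim [0.606  0.2768 0.085 ]
rim [0.3645 0.4785 0.085 ]
rim [0.3689 0.2695 0.085 ]
pump top [ 0.566 -0.193  0.317]
mouth [0.6162 0.1129 0.108 ]
mouth [0.6281 0.0173 0.108 ]
```

```bash
cat > p.py <<'E'
from plant import ctrl
import numpy as np
from scipy.spatial.transform import Rotation as Ro
def Rt(phi,th,lean=0):  # approach azimuth, angle from straight down; y horizontal
    f,t=np.radians([phi,th]); z=np.array([np.cos(f)*np.sin(t),np.sin(f)*np.sin(t),-np.cos(t)]); y=np.array([np.sin(f),-np.cos(f),0])
    return np.c_[np.cross(y,z),y,z]
def now():
    o=ctrl.get_obs();return np.array(o["tool_pos"]),Ro.from_euler("xyz",o["orientation"],degrees=True).as_matrix(),o
def plan(wps,step=.095,ang=40):
    """wps: (grasp point, R); prints rows per call (shift, turn)"""
    p,R,o=now()
    for G,Rg in wps:
        q=np.array(G)-.003*Rg[:,2]
        while 1:
            d=R.T@(q-p); w=Ro.from_matrix(R.T@Rg).as_rotvec()
            n=max(np.abs(d).max()/step,np.linalg.norm(d)/.24,np.degrees(np.linalg.norm(w))/ang)
            k=1/np.ceil(max(n,1e-9)); s=(d*k/.1).round(3); r=(w*k/(np.pi/2)).round(3)
            rows=max(np.linalg.norm(s)*2,np.linalg.norm(r)*90/8.59)
            print(s.tolist(),r.tolist(),"rows %.1f"%rows); p=p+R@s*.1; R=R@Ro.from_rotvec(r*np.pi/2).as_matrix()
            if n<=1: break
        print("  ->",p.round(3))
E
python3 - <<'E'
from p import *
plan([((.36,.36,.30),Rt(-40,30)),((.398,0.002,.175),Rt(-70,60))])
E
```

```text
[0.652, 0.683, -0.181] [-0.017, 0.11, 0.064] rows 1.9
[0.737, 0.616, -0.043] [-0.017, 0.11, 0.065] rows 1.9
[0.791, 0.538, 0.105] [-0.017, 0.111, 0.064] rows 1.9
  -> [0.359 0.361 0.303]
[0.536, 0.829, 0.795] [-0.08, 0.108, 0.079] rows 2.5
[0.318, 0.436, 0.65] [-0.053, 0.072, 0.053] rows 1.7
[0.273, 0.354, 0.716] [-0.053, 0.073, 0.053] rows 1.7
[0.214, 0.272, 0.771] [-0.053, 0.072, 0.053] rows 1.7
  -> [0.397 0.004 0.176]
```

```bash
python3 -m creep '[{"grip":0,"delta_pos":[0.33,0.34,-0.09],"rotation":[-0.01,0.055,0.03]},{"grip":0,"delta_pos":[0.65,0.68,-0.18],"rotation":[-0.017,0.11,0.064]},{"grip":0,"delta_pos":[0.65,0.68,-0.18],"rotation":[-0.017,0.11,0.064]}]'
python3 -m creep '[{"grip":0,"delta_pos":[0.37,0.31,-0.02],"rotation":[-0.01,0.055,0.03]},{"grip":0,"delta_pos":[0.74,0.62,-0.04],"rotation":[-0.017,0.11,0.065]},{"grip":0,"delta_pos":[0.74,0.62,-0.04],"rotation":[-0.017,0.11,0.065]}]'
python3 -m creep '[{"grip":0,"delta_pos":[0.4,0.27,0.05],"rotation":[-0.01,0.055,0.03]},{"grip":0,"delta_pos":[0.79,0.54,0.1],"rotation":[-0.017,0.11,0.064]},{"grip":0,"delta_pos":[0.79,0.54,0.1],"rotation":[-0.017,0.11,0.064]}]'
python3 - <<'E'
from p import *
p,R,o=now();print(p,np.round(o["joint_pos"],1),R.round(2).tolist())
plan([((.398,0.002,.175),Rt(-70,60))])
E
```

```text
clock: 0.6
tool_pos: [0.2902, 0.5336, 0.2674]
orientation: [178.9, -10.2, -28.0]
force: [-0.4, 1.2, 0.9]
opening: 0.0872
gripper_force: 0.0
clock: 0.9
tool_pos: [0.3248, 0.4451, 0.2848]
orientation: [178.9, -20.2, -33.9]
force: [-0.0, 0.4, 0.7]
opening: 0.0877
gripper_force: 0.0
clock: 1.2
tool_pos: [0.3589, 0.3573, 0.3029]
orientation: [180.0, -30.1, -40.1]
force: [-0.5, 2.1, 0.1]
opening: 0.0876
gripper_force: 0.0
[0.35885495 0.35731761 0.30293585] [ 84.2   5.7 -27.6  25.2 -76.2 -44.7] [[0.66, -0.64, 0.38], [-0.56, -0.76, -0.32], [0.5, 0.0, -0.87]]
[0.529, 0.817, 0.794] [-0.079, 0.108, 0.079] rows 2.5
[0.313, 0.43, 0.647] [-0.053, 0.072, 0.053] rows 1.7
[0.268, 0.349, 0.712] [-0.053, 0.072, 0.053] rows 1.7
[0.211, 0.267, 0.765] [-0.052, 0.073, 0.052] rows 1.7
  -> [0.397 0.004 0.177]
```

```bash
python3 -m creep '[{"grip":0,"delta_pos":[0.26,0.4,0.4],"rotation":[-0.04,0.054,0.04]},{"grip":0,"delta_pos":[0.53,0.82,0.79],"rotation":[-0.079,0.108,0.079]},{"grip":0,"delta_pos":[0.53,0.82,0.79],"rotation":[-0.079,0.108,0.079]}]'
python3 -m creep '[{"grip":0,"delta_pos":[0.31,0.43,0.65],"rotation":[-0.053,0.072,0.053]},{"grip":0,"delta_pos":[0.31,0.43,0.65],"rotation":[-0.053,0.072,0.053]}]'
python3 - <<'E'
from p import *
p,R,o=now();print(p,np.round(o["joint_pos"],1))
E
python3 -m creep '[{"grip":0,"delta_pos":[0.27,0.35,0.71],"rotation":[-0.053,0.072,0.053]},{"grip":0,"delta_pos":[0.27,0.35,0.71],"rotation":[-0.053,0.072,0.053]}]'
python3 -m creep '[{"grip":0,"delta_pos":[0.21,0.27,0.77],"rotation":[-0.053,0.072,0.053]},{"grip":0,"delta_pos":[0.21,0.27,0.77],"rotation":[-0.053,0.072,0.053]},{"grip":0,"delta_pos":[0.21,0.27,0.77],"rotation":[-0.053,0.072,0.053]}]'
python3 - <<'E'
from p import *
p,R,o=now();print(p,np.round(o["joint_pos"],1))
plan([((.398,0.002,.17),Rt(-70,60)),((.4305,-.09,.112),Rt(-70,60))])
E
```

```text
clock: 1.5
tool_pos: [0.3709, 0.2413, 0.2588]
orientation: [177.4, -40.0, -48.4]
force: [0.5, 0.7, 1.1]
opening: 0.0873
gripper_force: 0.0
clock: 1.7
tool_pos: [0.3798, 0.1642, 0.2306]
orientation: [177.0, -46.7, -54.6]
force: [0.8, -0.2, -0.6]
opening: 0.0876
gripper_force: 0.0
[0.3798066  0.16419358 0.23063264] [ 78.8   7.4 -47.1  30.5 -75.8 -63.3]
clock: 1.9
tool_pos: [0.3885, 0.0859, 0.2026]
orientation: [177.5, -53.4, -61.5]
force: [0.7, -0.2, 0.2]
opening: 0.0877
gripper_force: 0.0
clock: 2.2
tool_pos: [0.4032, 0.0195, 0.1809]
orientation: [178.8, -59.7, -69.9]
force: [-0.3, 0.8, 1.1]
opening: 0.0874
gripper_force: 0.0
[0.40316607 0.01950824 0.18088123] [ 65.8  16.4 -58.2  38.3 -71.4 -78.3]
[-0.02, 0.105, 0.154] [0.012, 0.003, 0.001] rows 0.4
  -> [0.397 0.004 0.171]
[-0.007, 0.005, 0.567] [0.0, 0.0, -0.0] rows 1.1
[-0.007, 0.004, 0.568] [0.0, 0.0, -0.0] rows 1.1
  -> [ 0.43  -0.088  0.113]
```

Run:
```python
from p import *
R=Rt(-88,55);G=np.array([.4305,-.09,.115])
plan([(G-.11*R[:,2],R),(G,R)])
```

```text
[0.113, -0.172, 0.211] [-0.156, -0.053, 0.108] rows 2.1
  -> [0.427 0.003 0.18 ]
[0.0, 0.0, 0.55] [-0.0, 0.0, 0.0] rows 1.1
[0.0, 0.0, 0.55] [-0.0, 0.0, 0.0] rows 1.1
  -> [ 0.43  -0.088  0.117]
```

```bash
python3 -m creep '[{"grip":0,"delta_pos":[0.11,-0.17,0.1],"rotation":[-0.08,-0.027,0.054]},{"grip":0,"delta_pos":[0.11,-0.17,0.21],"rotation":[-0.156,-0.053,0.108]},{"grip":0,"delta_pos":[0.11,-0.17,0.21],"rotation":[-0.156,-0.053,0.108]},{"grip":0,"delta_pos":[0.11,-0.17,0.21],"rotation":[-0.156,-0.053,0.108]}]'
python3 - <<'E'
from p import *
p,R,o=now();print(p,np.round(o["joint_pos"],1))
R=Rt(-88,55);G=np.array([.4305,-.09,.115])
plan([(G-.11*R[:,2],R),(G,R)])
s=ctrl.snapshot("top")["color"][:,:,::-1];import cv2;cv2.imwrite("pics/a1.png",cv2.resize(s[130:280,180:380],(800,600),interpolation=cv2.INTER_CUBIC))
E
```

```text
clock: 2.6
tool_pos: [0.4272, 0.0042, 0.1806]
orientation: [-179.8, -54.8, -88.0]
force: [-0.4, 0.3, 0.8]
opening: 0.0874
gripper_force: 0.0
[0.42718069 0.0042195  0.1805785 ] [ 54.1  19.4 -46.2  31.6 -75.  -74.8]
[0.004, -0.0, 0.018] [-0.003, 0.002, -0.0] rows 0.0
  -> [0.427 0.003 0.18 ]
[-0.0, -0.0, 0.55] [0.0, 0.0, -0.0] rows 1.1
[-0.0, -0.001, 0.55] [0.0, 0.0, -0.0] rows 1.1
  -> [ 0.43  -0.088  0.117]
```

View pics/a1.png

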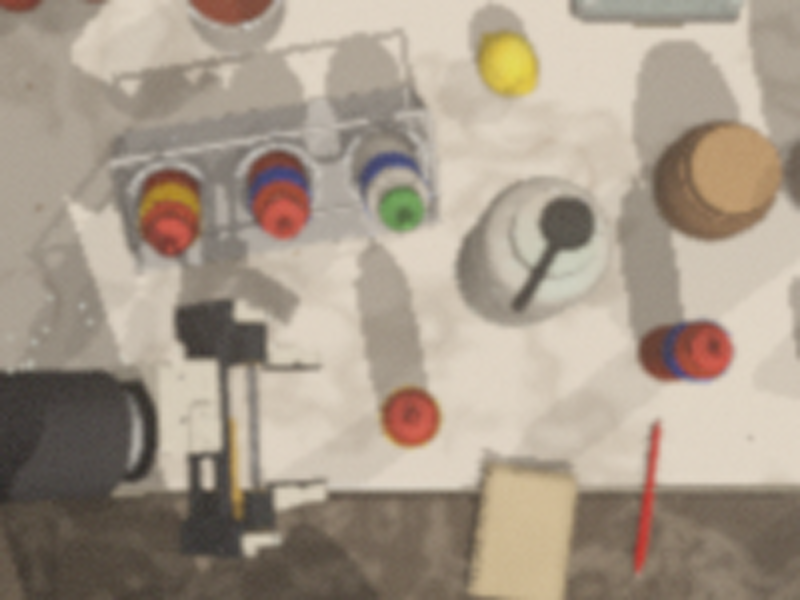

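Top crop: gripper fingertips at (320,428), loose yellow tip at (411,416), with clear space between. I'm checking the projection of the TCP before closing in.

Run:
```python
from h import *
from p import now
p,R,o=now()
for X in(p+.022*R[:,2]+.044*R[:,1],p+.022*R[:,2]-.044*R[:,1],[.4305,-.09,.18]): q=px("top",np.array(X));print(((q-[180,130])*4).round(1))
```

```text
[318.7 475.7]
[313.4 366.1]
[410.8 415.5]
```

```bash
python3 -m creep '[{"grip":0,"delta_pos":[0,-0.03,0.4],"rotation":[0,0,0]},{"grip":0,"delta_pos":[0,-0.03,0.75],"rotation":[0,0,0]},{"grip":0,"delta_pos":[0,-0.03,0.95],"rotation":[0,0,0]},{"grip":0,"delta_pos":[0,-0.03,0.95],"rotation":[0,0,0]}]'
python3 -m creep '[{"grip":0,"delta_pos":[0,0,0.16],"rotation":[0,0,0]},{"grip":0.5,"delta_pos":[0,0,0.16],"rotation":[0,0,0]},{"grip":1,"delta_pos":[0,0,0.16],"rotation":[0,0,0]},{"grip":1,"delta_pos":[0,0,0.16],"rotation":[0,0,0]},{"grip":1,"delta_pos":[0,0,0.16],"rotation":[0,0,0]}]'
python3 -m creep '[{"grip":1,"delta_pos":[0,0,0],"rotation":[0,0,0]},{"grip":1,"delta_pos":[0,0,0],"rotation":[0,0,0]},{"grip":1,"delta_pos":[0,0,0],"rotation":[0,0,0]}]'
python3 - <<'E'
from p import *
p,R,o=now();print(p,np.round(o["joint_pos"],1))
E
```

```text
clock: 3.15
tool_pos: [0.4308, -0.0762, 0.1256]
orientation: [179.9, -55.0, -87.7]
force: [0.5, -0.1, 1.2]
opening: 0.0874
gripper_force: 0.0
clock: 3.65
tool_pos: [0.4337, -0.0862, 0.1172]
orientation: [-179.7, -54.9, -88.0]
force: [-0.6, -1.2, 0.0]
opening: 0.0613
gripper_force: 0.0
clock: 3.95
tool_pos: [0.4333, -0.087, 0.1171]
orientation: [-179.8, -54.9, -88.0]
force: [-0.8, 0.5, 1.8]
opening: 0.0498
gripper_force: 30.0
[ 0.43334263 -0.0869994   0.11707876] [ 42.7  22.7 -57.   45.  -61.9 -81.3]
```

Run:
```python
from p import *
G=np.array([.4333,-.0895,.1154])
plan([(G+[0,0,.13],Rt(-88,55)),((.42,.13,.27),Rt(-60,55)),((.535,.40,.27),Rt(-20,55)),((.535,.40,.121),Rt(-20,55))],ang=38)
```

```text
[0.532, -0.001, -0.374] [-0.001, 0.0, 0.0] rows 1.3
[0.532, -0.0, -0.373] [-0.002, 0.001, 0.0] rows 1.3
  -> [ 0.433 -0.087  0.247]
[-0.352, 0.023, -0.647] [0.085, 0.0, -0.059] rows 1.5
[-0.349, -0.096, -0.641] [0.085, -0.0, -0.06] rows 1.5
[-0.335, -0.214, -0.621] [0.085, 0.0, -0.059] rows 1.5
  -> [0.419 0.132 0.272]
[-0.336, -0.777, -0.48] [0.121, -0.0, -0.085] rows 1.9
[-0.224, -0.89, -0.321] [0.122, 0.0, -0.085] rows 1.9
[-0.05, -0.479, -0.071] [0.061, -0.0, -0.043] rows 1.0
[-0.018, -0.485, -0.025] [0.06, -0.0, -0.042] rows 1.0
  -> [0.533 0.401 0.272]
[-0.61, -0.0, 0.427] [0.0, -0.0, -0.0] rows 1.5
[-0.611, -0.0, 0.427] [0.0, -0.0, -0.0] rows 1.5
  -> [0.533 0.401 0.123]
```

Moving gently, with intermediate rows.

```bash
python3 -m creep '[{"grip":1,"delta_pos":[0.2,0,-0.14],"rotation":[0,0,0]},{"grip":1,"delta_pos":[0.53,0,-0.37],"rotation":[0,0,0]},{"grip":1,"delta_pos":[0.85,0,-0.59],"rotation":[0,0,0]},{"grip":1,"delta_pos":[1,0,-0.7],"rotation":[0,0,0]}]'
python3 -m creep '[{"grip":1,"delta_pos":[-0.17,0,-0.35],"rotation":[0.04,0,-0.03]},{"grip":1,"delta_pos":[-0.35,0.02,-0.65],"rotation":[0.085,0,-0.06]},{"grip":1,"delta_pos":[-0.35,0.02,-0.65],"rotation":[0.085,0,-0.06]}]'
python3 -m creep '[{"grip":1,"delta_pos":[-0.17,-0.05,-0.32],"rotation":[0.04,0,-0.03]},{"grip":1,"delta_pos":[-0.35,-0.1,-0.64],"rotation":[0.085,0,-0.06]},{"grip":1,"delta_pos":[-0.35,-0.1,-0.64],"rotation":[0.085,0,-0.06]}]'
python3 -m creep '[{"grip":1,"delta_pos":[-0.17,-0.1,-0.31],"rotation":[0.04,0,-0.03]},{"grip":1,"delta_pos":[-0.33,-0.21,-0.62],"rotation":[0.085,0,-0.06]},{"grip":1,"delta_pos":[-0.33,-0.21,-0.62],"rotation":[0.085,0,-0.06]}]'
python3 - <<'E'
from p import *
p,R,o=now();print(p,np.round(o["joint_pos"],1),R[:,1].round(3))
plan([((.535,.40,.27),Rt(-20,55)),((.535,.40,.121),Rt(-20,55))],ang=38)
E
```

```text
clock: 4.35
tool_pos: [0.4332, -0.087, 0.2408]
orientation: [-179.6, -54.7, -88.1]
force: [0.1, 1.1, -3.9]
opening: 0.0496
gripper_force: 30.0
clock: 4.65
tool_pos: [0.4287, -0.0107, 0.2478]
orientation: [-179.6, -54.8, -78.3]
force: [0.5, -0.2, -3.3]
opening: 0.0497
gripper_force: 30.0
clock: 4.95
tool_pos: [0.4238, 0.0625, 0.2559]
orientation: [-179.7, -54.8, -68.9]
force: [1.5, -0.2, -3.4]
opening: 0.0499
gripper_force: 30.0
clock: 5.25
tool_pos: [0.4183, 0.1348, 0.2645]
orientation: [-179.8, -54.8, -59.6]
force: [0.2, -0.6, -2.8]
opening: 0.0496
gripper_force: 30.0
[0.41829549 0.13478512 0.26453789] [ 74.    8.9 -47.8  37.2 -80.  -66.2] [-0.86  -0.51  -0.002]
[-0.309, -0.78, -0.478] [0.119, 0.0, -0.084] rows 1.9
[-0.199, -0.889, -0.321] [0.119, 0.001, -0.084] rows 1.9
[-0.038, -0.475, -0.074] [0.06, 0.0, -0.042] rows 1.0
[-0.007, -0.482, -0.029] [0.059, -0.0, -0.043] rows 1.0
  -> [0.533 0.401 0.272]
[-0.61, -0.001, 0.427] [0.0, -0.0, 0.0] rows 1.5
[-0.611, -0.0, 0.428] [0.0, -0.0, 0.0] rows 1.5
  -> [0.533 0.401 0.123]
```

```bash
python3 -m creep '[{"grip":1,"delta_pos":[-0.15,-0.39,-0.24],"rotation":[0.06,0,-0.042]},{"grip":1,"delta_pos":[-0.31,-0.78,-0.48],"rotation":[0.119,0,-0.084]},{"grip":1,"delta_pos":[-0.31,-0.78,-0.48],"rotation":[0.119,0,-0.084]}]'
python3 -m creep '[{"grip":1,"delta_pos":[-0.1,-0.44,-0.16],"rotation":[0.06,0,-0.042]},{"grip":1,"delta_pos":[-0.2,-0.89,-0.32],"rotation":[0.119,0,-0.084]},{"grip":1,"delta_pos":[-0.2,-0.89,-0.32],"rotation":[0.119,0,-0.084]}]'
python3 -m creep '[{"grip":1,"delta_pos":[-0.04,-0.475,-0.07],"rotation":[0.06,0,-0.042]},{"grip":1,"delta_pos":[-0.04,-0.475,-0.07],"rotation":[0.06,0,-0.042]}]'
python3 -m creep '[{"grip":1,"delta_pos":[-0.01,-0.24,-0.02],"rotation":[0.03,0,-0.02]},{"grip":1,"delta_pos":[-0.01,-0.48,-0.03],"rotation":[0.06,0,-0.042]},{"grip":1,"delta_pos":[-0.01,-0.48,-0.03],"rotation":[0.06,0,-0.042]}]'
python3 - <<'E'
from p import *
p,R,o=now();print(p,np.round(o["joint_pos"],1),R[:,1].round(3))
plan([((.535,.40,.121),Rt(-20,55))],ang=38)
E
```

```text
clock: 5.55
tool_pos: [0.4578, 0.2235, 0.2664]
orientation: [-179.9, -54.9, -46.3]
force: [-0.7, -1.9, -3.8]
opening: 0.0491
gripper_force: 30.0
clock: 5.85
tool_pos: [0.4965, 0.3112, 0.2682]
orientation: [180.0, -54.9, -33.2]
force: [-0.5, -1.4, -1.8]
opening: 0.0496
gripper_force: 30.0
clock: 6.05
tool_pos: [0.5159, 0.3545, 0.2688]
orientation: [179.9, -54.9, -26.6]
force: [-0.4, -0.3, -2.4]
opening: 0.0497
gripper_force: 30.0
clock: 6.35
tool_pos: [0.5346, 0.3967, 0.2695]
orientation: [179.9, -54.9, -20.2]
force: [-0.0, -0.5, -3.6]
opening: 0.0497
gripper_force: 30.0
[0.53462788 0.39672803 0.26946156] [ 68.8  15.9 -43.   70.7 -60.1 -53.3] [-0.347 -0.938  0.001]
[-0.61, -0.017, 0.409] [0.002, 0.001, -0.001] rows 1.5
[-0.61, -0.016, 0.407] [0.001, 0.0, -0.0] rows 1.5
  -> [0.533 0.401 0.123]
```

```bash
python3 -m creep '[{"grip":1,"delta_pos":[-0.3,-0.02,0.2],"rotation":[0,0,0]},{"grip":1,"delta_pos":[-0.6,-0.02,0.41],"rotation":[0,0,0]},{"grip":1,"delta_pos":[-0.85,-0.03,0.58],"rotation":[0,0,0]},{"grip":1,"delta_pos":[-1,-0.03,0.67],"rotation":[0,0,0]}]'
python3 -m creep '[{"grip":1,"delta_pos":[-0.1,0,0.07],"rotation":[0,0,0]},{"grip":1,"delta_pos":[-0.18,0,0.12],"rotation":[0,0,0]},{"grip":1,"delta_pos":[-0.2,0,0.14],"rotation":[0,0,0]},{"grip":1,"delta_pos":[-0.2,0,0.14],"rotation":[0,0,0]}]'
python3 - <<'E'
from p import *
p,R,o=now();print(p,np.round(o["joint_pos"],1),o["force"])
plan([((.535,.40,.121),Rt(-20,55))],ang=38)
E
```

```text
clock: 6.75
tool_pos: [0.5321, 0.3979, 0.1467]
orientation: [179.6, -54.9, -20.1]
force: [-0.1, -1.2, -3.0]
opening: 0.0497
gripper_force: 30.0
clock: 7.15
tool_pos: [0.5326, 0.4, 0.1254]
orientation: [179.9, -54.9, -20.3]
force: [-0.5, 0.7, -2.7]
opening: 0.0497
gripper_force: 30.0
[0.53260293 0.4000076  0.12541578] [ 64.   26.7 -49.8  86.1 -54.7 -73.5] [-0.47909463  0.7158541  -2.70208011]
[-0.023, -0.008, 0.014] [0.003, 0.001, -0.002] rows 0.1
  -> [0.533 0.401 0.123]
```

```bash
python3 -m creep '[{"grip":1,"delta_pos":[-0.03,0,0.02],"rotation":[0,0,0]},{"grip":1,"delta_pos":[-0.033,0,0.022],"rotation":[0,0,0]},{"grip":1,"delta_pos":[-0.033,0,0.022],"rotation":[0,0,0]}]'
python3 -m creep '[{"grip":0.7,"delta_pos":[0,0,0],"rotation":[0,0,0]},{"grip":0.3,"delta_pos":[0,0,0],"rotation":[0,0,0]},{"grip":0.1,"delta_pos":[0,0,0],"rotation":[0,0,0]},{"grip":0.1,"delta_pos":[0,0,0],"rotation":[0,0,0]},{"grip":0.1,"delta_pos":[0,0,0],"rotation":[0,0,0]}]'
python3 -m creep '[{"grip":0.1,"delta_pos":[0,0,-0.3],"rotation":[0,0,0]},{"grip":0.1,"delta_pos":[0,0,-0.7],"rotation":[0,0,0]},{"grip":0.1,"delta_pos":[0,0,-1],"rotation":[0,0,0]},{"grip":0.1,"delta_pos":[0,0,-1],"rotation":[0,0,0]}]'
python3 - <<'E'
from p import *
import cv2
p,R,o=now();print(p,np.round(o["joint_pos"],1),o["force"])
t=ctrl.snapshot("top")["color"][:,:,::-1]; s=ctrl.snapshot("side")["color"][:,:,::-1]
cv2.imwrite("pics/b.png",np.vstack([cv2.resize(t[150:270,100:300],(600,300)),cv2.resize(s[100:220,240:440],(600,300))]))
E
```

```text
clock: 7.45
tool_pos: [0.5324, 0.4007, 0.1221]
orientation: [-180.0, -55.0, -20.3]
force: [-0.2, 0.1, -3.2]
opening: 0.0493
gripper_force: 30.0
clock: 7.95
tool_pos: [0.5325, 0.4008, 0.1221]
orientation: [-180.0, -55.0, -20.3]
force: [-0.1, -0.1, -0.4]
opening: 0.0754
gripper_force: 0.0
clock: 8.35
tool_pos: [0.4536, 0.4322, 0.1815]
orientation: [-179.6, -54.9, -20.4]
force: [-0.2, 0.3, -0.1]
opening: 0.0792
gripper_force: 0.0
[0.45356366 0.43215799 0.18153921] [ 78.4  22.  -47.3  68.8 -60.3 -66.5] [-0.15733175  0.32918724 -0.09686812]
```

View pics/b.png

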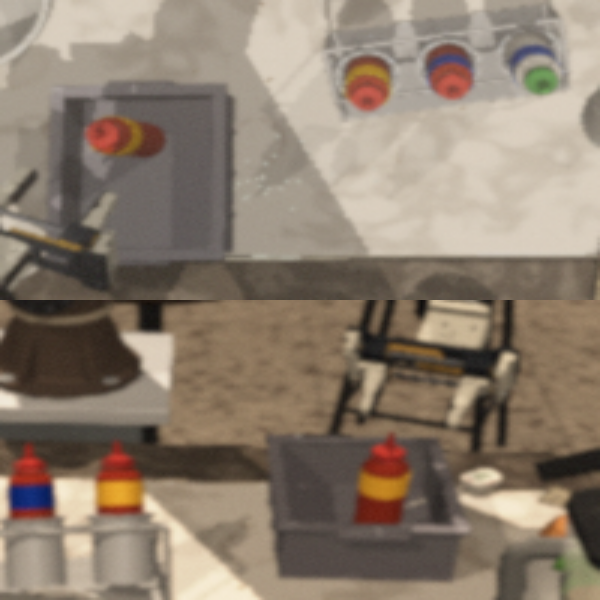

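Tub view: the first yellow stands upright in the tub and the gripper is clear of it. J4 is heading for its limit, so I'll fit the arm's kinematics from the logged poses and check whether the rack grasp can be reached.

```bash
cat > k.py <<'E'
import numpy as np, itertools
from scipy.spatial.transform import Rotation as Ro
from scipy.optimize import least_squares
D=[([.255,.625,.248],[179.915,-.009,-22.223],[84.289,20.589,.64,-.016,-70.135,-16.506]),
([.3589,.3573,.3029],[180,-30.1,-40.1],[84.2,5.7,-27.6,25.2,-76.2,-44.7]),
([.3798,.1642,.2306],[177,-46.7,-54.6],[78.8,7.4,-47.1,30.5,-75.8,-63.3]),
([.4032,.0195,.1809],[178.8,-59.7,-69.9],[65.8,16.4,-58.2,38.3,-71.4,-78.3]),
([.4272,.0042,.1806],[-179.8,-54.8,-88],[54.1,19.4,-46.2,31.6,-75,-74.8]),
([.4333,-.087,.1171],[-179.8,-54.9,-88],[42.7,22.7,-57,45,-61.9,-81.3]),
([.4183,.1348,.2645],[-179.8,-54.8,-59.6],[74,8.9,-47.8,37.2,-80,-66.2]),
([.5346,.3967,.2695],[179.9,-54.9,-20.2],[68.8,15.9,-43,70.7,-60.1,-53.3]),
([.5326,.4,.1254],[179.9,-54.9,-20.3],[64,26.7,-49.8,86.1,-54.7,-73.5]),
([.4536,.4322,.1815],[-179.6,-54.9,-20.4],[78.4,22,-47.3,68.8,-60.3,-66.5])]
E=lambda a,v:Ro.from_euler(a,v,degrees=True).as_matrix()
def fr(q,s):
    A=E("z",q[0]);B=A@E("y",q[1]);F=A@E("y",90+q[1]-q[2]);W=F@E("z",s[0]*q[3])@E("y",-q[4]);return A,B,F,W,W@E("z",s[1]*q[5]+s[2])
def fit():
    best=None
    for s in itertools.product((1,-1),(1,-1),(0,90,180,270)):
        e=max(np.degrees(np.linalg.norm(Ro.from_matrix(fr(q,s)[4].T@E("xyz",o)).as_rotvec())) for p,o,q in D)
        if best is None or e<best[0]:best=(e,s)
    s=best[1]
    M=np.vstack([np.hstack(fr(q,s)[:4]) for p,o,q in D]);b=np.hstack([p for p,o,q in D])
    x,*_=np.linalg.lstsq(M,b,rcond=1e-6)
    return best,x,np.abs(M@x-b).max()
best,X,err=fit()
def fk(q):
    f=fr(q,best[1]);return np.hstack(f[:4])@X,f[4]
lo=np.array([-176,-82,-58.2,-173.8,-174.7,-.2]);lo=np.array([-176,-82,-58.2,-173.8,-174.7,-173.6]);hi=np.array([176,121.7,71.7,95.5,-.2,173.6])
def ik(p,R,q0):
    def f(q):
        a,r=fk(q);return np.r_[(a-p)*10,Ro.from_matrix(r.T@R).as_rotvec()]
    r=least_squares(f,np.clip(q0,lo+.1,hi-.1),bounds=(lo,hi),x_scale=50.);return r.x,np.abs(r.fun).max()
E
python3 - <<'E'
from k import *
from p import Rt
print(best,X.round(3),err)
q0=np.array([60,20,-45,60,-60,-60.])
y=9.5;a=E("z",y)@[-.5,0,.866];G=np.array([.606,.114,.118])
Rl=E("z",y)@E("y",-30)   # bottle frame in rack: z=a
for psi in range(-120,41,20):
  for th in(60,75,90):
    R=Rl@Rt(psi,th)
    for lab,g in(("in",G),("out",G+.11*a)):
        for k in range(3):
            q,e=ik(g-.003*R[:,2],R,q0 if k==0 else lo+(hi-lo)*np.random.default_rng(k).random(6))
            if e<.02: print(psi,th,lab,k,q.round(0),round(e,4)); break
E
```

```text
(np.float64(0.108314810654748), (-1, -1, 270)) [-0.    -0.     0.2    0.001 -0.     0.601 -0.    -0.     0.462 -0.001
 -0.191  0.357] 0.0006077025209920255
-120 60 in 0 [  45.   37.  -20.   33.  -76. -101.] 0.0
-120 60 out 0 [ 49.  27. -22.  30. -83. -99.] 0.0
-120 75 in 0 [  45.   46.  -11.   31.  -91. -101.] 0.0
-120 75 out 0 [  48.   36.  -15.   29.  -96. -100.] 0.0
-120 90 in 0 [  44.   55.   -2.   29. -104. -101.] 0.0
-120 90 out 0 [  46.   45.   -9.   27. -108. -100.] 0.0
-100 60 in 0 [  49.   36.  -35.   51.  -71. -107.] 0.0
-100 60 out 0 [  54.   25.  -37.   45.  -78. -102.] 0.0
-100 75 in 0 [  50.   45.  -26.   46.  -85. -107.] 0.0
-100 75 out 0 [  54.   35.  -31.   42.  -90. -104.] 0.0
-100 90 in 0 [  49.   54.  -18.   42.  -98. -108.] 0.0
-100 90 out 0 [  52.   44.  -24.   39. -102. -106.] 0.0
-80 60 in 0 [  49.   35.  -49.   73.  -71. -116.] 0.0
-80 60 out 0 [  56.   24.  -52.   64.  -75. -108.] 0.0
-80 75 in 0 [  52.   45.  -42.   64.  -83. -117.] 0.0
-80 75 out 0 [  57.   34.  -46.   58.  -87. -112.] 0.0
-80 90 in 0 [  52.   55.  -34.   57.  -96. -118.] 0.0
-80 90 out 0 [  56.   44.  -40.   53.  -98. -115.] 0.0
-60 75 in 0 [  48.   47.  -56.   84.  -90. -129.] 0.0
-60 90 in 0 [  51.   57.  -48.   72. -100. -132.] 0.0
-60 90 out 0 [  56.   46.  -55.   67. -100. -128.] 0.0
-40 90 in 0 [  44.   63.  -58.   85. -115. -145.] 0.0189
```

```bash
cat > g.py <<'E'
from p import *
from k import E,ik,fk
Y=9.5
Rl=E("z",Y)@E("y",-30); a=Rl[:,2]
RL=Rl@Rt(-110,60)
G_L=np.array([.605,.112,.1205])
def chk(wps):
    q=np.array(now()[2]["joint_pos"])
    for G,R in wps:
        q,e=ik(np.array(G)-.003*R[:,2],R,q);print(q.round(0),round(e,4))
E
python3 - <<'E'
from g import *
p,R,o=now()
print(RL.round(2).tolist())
w=[(p+[-.02,0,.13]+.003*R[:,2],R),(G_L-.13*RL[:,2]+[0,0,.06],RL),(G_L-.10*RL[:,2],RL),(G_L,RL),(G_L+.11*a,RL)]
chk(w);plan(w[:3],ang=36)
E
```

```text
[[-0.5, -0.86, 0.13], [-0.56, 0.2, -0.8], [0.66, -0.47, -0.58]]
[ 84.  13. -40.  58. -70. -51.] 0.0
[ 55.  32. -12.  34. -91. -96.] 0.0
[  54.   35.  -18.   36.  -83. -100.] 0.0
[  48.   36.  -28.   42.  -73. -104.] 0.0
[  52.   26.  -30.   37.  -80. -100.] 0.0
[0.478, 0.034, -0.45] [0.0, 0.0, 0.0] rows 1.3
[0.478, 0.034, -0.45] [0.0, 0.0, 0.0] rows 1.3
  -> [0.435 0.43  0.31 ]
[0.274, 0.484, 0.689] [-0.184, 0.057, 0.252] rows 3.3
[0.332, 0.141, 0.81] [-0.184, 0.057, 0.252] rows 3.3
[0.241, -0.216, 0.824] [-0.184, 0.057, 0.251] rows 3.3
  -> [0.588 0.219 0.258]
[-0.398, 0.282, 0.649] [-0.0, 0.0, 0.0] rows 1.6
  -> [0.592 0.195 0.18 ]
```

```bash
python3 -m creep '[{"grip":0,"delta_pos":[0.48,0.03,-0.45],"rotation":[0,0,0]},{"grip":0,"delta_pos":[0.96,0.07,-0.9],"rotation":[0,0,0]},{"grip":0,"delta_pos":[0.96,0.07,-0.9],"rotation":[0,0,0]}]'
python3 -m creep '[{"grip":0,"delta_pos":[0.14,0.24,0.34],"rotation":[-0.09,0.028,0.126]},{"grip":0,"delta_pos":[0.274,0.484,0.689],"rotation":[-0.184,0.057,0.252]},{"grip":0,"delta_pos":[0.274,0.484,0.689],"rotation":[-0.184,0.057,0.252]},{"grip":0,"delta_pos":[0.274,0.484,0.689],"rotation":[-0.184,0.057,0.252]}]'
python3 -m creep '[{"grip":0,"delta_pos":[0.16,0.07,0.4],"rotation":[-0.09,0.028,0.126]},{"grip":0,"delta_pos":[0.332,0.141,0.81],"rotation":[-0.184,0.057,0.252]},{"grip":0,"delta_pos":[0.332,0.141,0.81],"rotation":[-0.184,0.057,0.252]},{"grip":0,"delta_pos":[0.332,0.141,0.81],"rotation":[-0.184,0.057,0.252]}]'
python3 -m creep '[{"grip":0,"delta_pos":[0.12,-0.11,0.41],"rotation":[-0.09,0.028,0.126]},{"grip":0,"delta_pos":[0.241,-0.216,0.824],"rotation":[-0.184,0.057,0.252]},{"grip":0,"delta_pos":[0.241,-0.216,0.824],"rotation":[-0.184,0.057,0.252]},{"grip":0,"delta_pos":[0.241,-0.216,0.824],"rotation":[-0.184,0.057,0.252]}]'
python3 - <<'E'
from g import *
p,R,o=now();print(p,np.round(o["joint_pos"],1))
plan([(G_L-.10*RL[:,2],RL),(G_L,RL)],ang=36)
E
```

```text
clock: 8.75
tool_pos: [0.4362, 0.4283, 0.3116]
orientation: [-180.0, -54.9, -20.4]
force: [0.1, 0.9, -0.1]
opening: 0.0878
gripper_force: 0.0
clock: 9.15
tool_pos: [0.488, 0.3573, 0.2912]
orientation: [-161.8, -56.6, -62.4]
force: [-0.2, 1.2, 0.2]
opening: 0.0877
gripper_force: 0.0
clock: 9.55
tool_pos: [0.5389, 0.2873, 0.2742]
orientation: [-146.9, -51.1, -101.0]
force: [-0.0, 0.5, -0.4]
opening: 0.0876
gripper_force: 0.0
clock: 9.95
tool_pos: [0.5897, 0.2169, 0.2575]
orientation: [-140.9, -41.6, -131.9]
force: [0.2, 0.2, -0.4]
opening: 0.0878
gripper_force: 0.0
[0.58971269 0.21694339 0.2575252 ] [ 55.   31.8 -12.3  34.3 -91.  -95.6]
[-0.399, 0.3, 0.629] [0.002, -0.001, -0.003] rows 1.6
  -> [0.592 0.195 0.18 ]
[-0.001, -0.0, 0.5] [-0.0, -0.0, -0.0] rows 1.0
[-0.0, -0.0, 0.5] [-0.0, -0.0, -0.0] rows 1.0
  -> [0.605 0.114 0.122]
```

```bash
python3 -m creep '[{"grip":0,"delta_pos":[-0.2,0.15,0.3],"rotation":[0,0,0]},{"grip":0,"delta_pos":[-0.4,0.3,0.63],"rotation":[0,0,0]},{"grip":0,"delta_pos":[-0.4,0.3,0.63],"rotation":[0,0,0]}]'
python3 - <<'E'
from h import *
from p import now
p,R,o=now();print(p)
for X in(p+.022*R[:,2]+.044*R[:,1],p+.022*R[:,2]-.044*R[:,1]):
  for n,c in(("top",[180,130]),("side",[200,110])): q=px(n,np.array(X));print(n,((q-c)*[4,4]).round(1))
t=C["top"]["color"][130:205,180:330,::-1];s=C["side"]["color"][110:185,200:350,::-1]
cv2.imwrite("pics/d.png",np.vstack([cv2.resize(i,(600,300),interpolation=cv2.INTER_CUBIC) for i in(t,s)]))
E
```

```text
clock: 10.25
tool_pos: [0.5887, 0.1932, 0.1769]
orientation: [-141.0, -42.1, -131.5]
force: [-0.3, -0.1, -0.5]
opening: 0.0877
gripper_force: 0.0
[0.59068035 0.196157   0.18154945]
top [ 72.8 267. ]
side [410.7 215.3]
top [ 87.6 168.3]
side [389.3 218.7]
```

View pics/d.png

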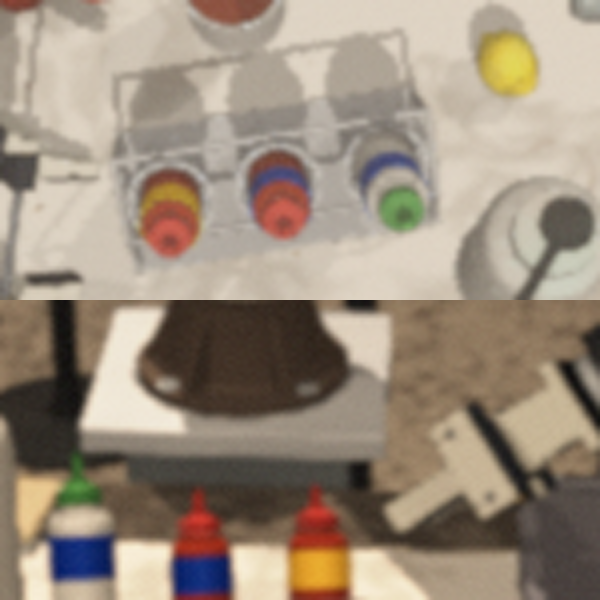

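Crop: the fingertips straddle the yellow-band height left of the rack, at (80,180) and (70,275), and the way to the yellow bottle is free. Going in.

```bash
python3 -m creep '[{"grip":0,"delta_pos":[0.01,-0.02,0.35],"rotation":[0,0,0]},{"grip":0,"delta_pos":[0.01,-0.02,0.7],"rotation":[0,0,0]},{"grip":0,"delta_pos":[0.01,-0.02,1],"rotation":[0,0,0]},{"grip":0,"delta_pos":[0.01,-0.02,1],"rotation":[0,0,0]}]'
python3 -m creep '[{"grip":0,"delta_pos":[0,0,0.02],"rotation":[0,0,0]},{"grip":0.5,"delta_pos":[0,0,0.02],"rotation":[0,0,0]},{"grip":1,"delta_pos":[0,0,0.02],"rotation":[0,0,0]},{"grip":1,"delta_pos":[0,0,0.02],"rotation":[0,0,0]},{"grip":1,"delta_pos":[0,0,0.02],"rotation":[0,0,0]}]'
python3 -m creep '[{"grip":1,"delta_pos":[0,0,0],"rotation":[0,0,0]},{"grip":1,"delta_pos":[0,0,0],"rotation":[0,0,0]},{"grip":1,"delta_pos":[0,0,0],"rotation":[0,0,0]}]'
python3 - <<'E'
from g import *
p,R,o=now();print(p,p+.003*R[:,2]-G_L,np.round(o["joint_pos"],1),o["force"],o["moment"], (R.T@a).round(3))
E
```

```text
clock: 10.75
tool_pos: [0.6042, 0.1121, 0.1248]
orientation: [-140.9, -41.7, -131.7]
force: [-0.2, -0.3, 1.1]
opening: 0.0872
gripper_force: 0.0
clock: 11.25
tool_pos: [0.6049, 0.1131, 0.1233]
orientation: [-140.9, -41.6, -131.7]
force: [0.1, 0.0, 1.4]
opening: 0.0616
gripper_force: 0.0
clock: 11.55
tool_pos: [0.6047, 0.1123, 0.123]
orientation: [-140.9, -41.6, -131.7]
force: [-1.0, 0.7, 1.0]
opening: 0.0494
gripper_force: 29.9
[0.60470291 0.11233084 0.12304754] [ 8.34941617e-05 -2.08277006e-03  8.06957520e-04] [  47.5   35.7  -27.8   41.8  -73.  -103.9] [-1.02612931  0.74764904  0.99796096] [ 2.59764097  0.4251659  -0.20515268] [ 0.867 -0.001 -0.499]
```

```bash
python3 -m creep '[{"grip":1,"delta_pos":[0.08,0,-0.05],"rotation":[0,0,0]},{"grip":1,"delta_pos":[0.2,0,-0.115],"rotation":[0,0,0]},{"grip":1,"delta_pos":[0.34,0,-0.2],"rotation":[0,0,0]},{"grip":1,"delta_pos":[0.34,0,-0.2],"rotation":[0,0,0]}]'
python3 -m creep '[{"grip":1,"delta_pos":[0.2,0,-0.115],"rotation":[0,0,0]},{"grip":1,"delta_pos":[0.4,0,-0.23],"rotation":[0,0,0]},{"grip":1,"delta_pos":[0.65,0,-0.375],"rotation":[0,0,0]},{"grip":1,"delta_pos":[0.75,0,-0.43],"rotation":[0,0,0]},{"grip":1,"delta_pos":[0.75,0,-0.43],"rotation":[0,0,0]}]'
python3 - <<'E'
from g import *
p,R,o=now();print(p,np.round(o["joint_pos"],1))
# bottle frame held: same rotation Rt(psi,60); upright in tub
for x,y in((.43,.35),(.44,.33),(.45,.34)):
  for f in(-60,-40,-20,0):
    RT=Rt(f,60); print(x,y,f); chk([((x,y,.26),RT),((x,y,.1185),RT)])
E
```

```text
clock: 11.95
tool_pos: [0.5848, 0.1098, 0.1596]
orientation: [-140.9, -41.5, -131.7]
force: [0.4, 1.0, -1.8]
opening: 0.0496
gripper_force: 29.9
clock: 12.45
tool_pos: [0.5424, 0.1026, 0.2332]
orientation: [-141.0, -41.4, -131.7]
force: [0.8, 1.0, -2.1]
opening: 0.0494
gripper_force: 29.9
[0.54243877 0.10263784 0.23317414] [ 52.1  24.1 -29.9  36.9 -81.6 -99.7]
0.43 0.35 -60
[ 80.  28. -23.  34. -92. -66.] 0.0
[ 80.  38. -28.  35. -79. -74.] 0.0
0.43 0.35 -40
[ 84.  20. -39.  47. -80. -64.] 0.0
[ 82.  31. -45.  52. -68. -77.] 0.0
0.43 0.35 -20
[ 83.  11. -54.  66. -68. -64.] 0.0
[ 79.  26. -58.  74. -61. -81.] 0.0509
0.43 0.35 0
[ 78.   4. -58.  74. -58. -52.] 0.1375
[ 77.  22. -58.  75. -56. -67.] 0.3027
0.44 0.33 -60
[ 78.  27. -25.  35. -90. -66.] 0.0
[ 78.  37. -30.  36. -78. -75.] 0.0
0.44 0.33 -40
[ 82.  19. -41.  48. -78. -64.] 0.0
[ 81.  30. -47.  54. -67. -78.] 0.0
0.44 0.33 -20
[ 80.  10. -56.  68. -67. -64.] 0.0
[ 77.  25. -58.  73. -61. -80.] 0.0901
0.44 0.33 0
[ 76.   3. -58.  73. -57. -49.] 0.1579
[ 75.  22. -58.  74. -56. -64.] 0.3325
0.45 0.34 -60
[ 78.  28. -23.  36. -91. -65.] 0.0
[ 77.  38. -29.  37. -78. -74.] 0.0
0.45 0.34 -40
[ 81.  20. -39.  49. -78. -64.] 0.0
[ 80.  31. -46.  55. -67. -78.] 0.0
0.45 0.34 -20
[ 79.  11. -55.  69. -66. -64.] 0.0
[ 75.  26. -58.  77. -61. -81.] 0.0626
0.45 0.34 0
[ 73.   4. -58.  77. -55. -51.] 0.1409
[ 73.  22. -58.  79. -55. -66.] 0.307
```

Run:
```python
from g import *
RT=Rt(-42,60);w=[((.47,.22,.275),RT),((.43,.33,.265),RT),((.43,.33,.1185),RT)]
chk(w);plan(w,ang=36)
```

```text
[ 74.  12. -50.  53. -75. -64.] 0.0
[ 83.  19. -39.  46. -81. -64.] 0.0
[ 82.  31. -46.  51. -68. -78.] 0.0
[-0.005, 0.339, -0.652] [0.189, -0.028, -0.309] rows 3.8
[-0.143, 0.093, -0.714] [0.188, -0.028, -0.308] rows 3.8
  -> [0.468 0.222 0.276]
[-0.604, -0.55, -0.845] [0.0, 0.0, -0.0] rows 2.4
  -> [0.428 0.332 0.266]
[-0.634, 0.0, 0.367] [0.0, 0.0, -0.0] rows 1.5
[-0.634, 0.001, 0.366] [0.0, 0.0, -0.0] rows 1.5
  -> [0.428 0.332 0.12 ]
```

```bash
python3 -m creep '[{"grip":1,"delta_pos":[0,0.08,-0.16],"rotation":[0.047,-0.007,-0.077]},{"grip":1,"delta_pos":[0,0.17,-0.33],"rotation":[0.095,-0.014,-0.155]},{"grip":1,"delta_pos":[0,0.25,-0.49],"rotation":[0.142,-0.021,-0.232]},{"grip":1,"delta_pos":[0,0.34,-0.65],"rotation":[0.189,-0.028,-0.309]},{"grip":1,"delta_pos":[0,0.34,-0.65],"rotation":[0.189,-0.028,-0.309]}]'
python3 -m creep '[{"grip":1,"delta_pos":[-0.03,0.02,-0.18],"rotation":[0.047,-0.007,-0.077]},{"grip":1,"delta_pos":[-0.07,0.05,-0.36],"rotation":[0.095,-0.014,-0.155]},{"grip":1,"delta_pos":[-0.11,0.07,-0.54],"rotation":[0.142,-0.021,-0.232]},{"grip":1,"delta_pos":[-0.14,0.09,-0.71],"rotation":[0.188,-0.028,-0.308]},{"grip":1,"delta_pos":[-0.14,0.09,-0.71],"rotation":[0.188,-0.028,-0.308]}]'
python3 -m creep '[{"grip":1,"delta_pos":[-0.2,-0.18,-0.28],"rotation":[0,0,0]},{"grip":1,"delta_pos":[-0.4,-0.37,-0.56],"rotation":[0,0,0]},{"grip":1,"delta_pos":[-0.6,-0.55,-0.84],"rotation":[0,0,0]},{"grip":1,"delta_pos":[-0.6,-0.55,-0.84],"rotation":[0,0,0]}]'
python3 - <<'E'
from g import *
import cv2
p,R,o=now();print(p,np.round(o["joint_pos"],1))
RT=Rt(-42,60);plan([((.43,.33,.135),RT),((.43,.33,.119),RT)])
t=ctrl.snapshot("top")["color"][:,:,::-1]; s=ctrl.snapshot("side")["color"][:,:,::-1]
cv2.imwrite("pics/e.png",np.vstack([cv2.resize(t[150:270,100:300],(600,300)),cv2.resize(s[80:200,240:440],(600,300))]))
E
```

```text
clock: 12.95
tool_pos: [0.5044, 0.1626, 0.2531]
orientation: [-152.4, -55.6, -93.8]
force: [0.6, -0.1, -1.8]
opening: 0.0498
gripper_force: 29.9
clock: 13.45
tool_pos: [0.468, 0.2213, 0.2753]
orientation: [179.5, -59.9, -41.4]
force: [0.5, -1.3, -1.8]
opening: 0.0495
gripper_force: 29.9
clock: 13.85
tool_pos: [0.4287, 0.3353, 0.2637]
orientation: [179.8, -60.0, -41.9]
force: [-0.0, -1.1, -2.1]
opening: 0.0492
gripper_force: 29.9
[0.4287368  0.33525652 0.26368166] [ 83.1  19.6 -38.9  45.8 -80.4 -64.3]
[-0.546, 0.014, 0.326] [0.0, 0.0, 0.0] rows 1.3
[-0.546, 0.015, 0.327] [0.001, 0.001, 0.001] rows 1.3
  -> [0.428 0.332 0.136]
[-0.138, 0.0, 0.08] [-0.0, -0.0, -0.0] rows 0.3
  -> [0.428 0.332 0.121]
```

View pics/e.png

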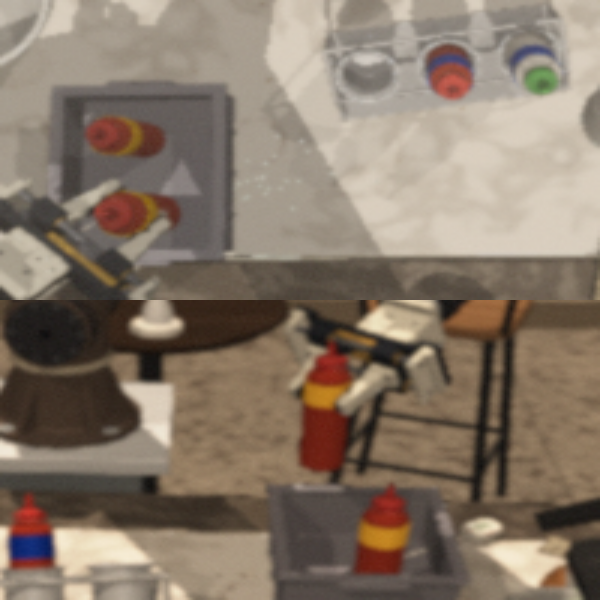

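The second yellow is held upright over the tub and the left sleeve is empty. Lowering.

```bash
python3 -m creep '[{"grip":1,"delta_pos":[-0.3,0.01,0.18],"rotation":[0,0,0]},{"grip":1,"delta_pos":[-0.6,0.02,0.36],"rotation":[0,0,0]},{"grip":1,"delta_pos":[-0.9,0.02,0.54],"rotation":[0,0,0]},{"grip":1,"delta_pos":[-1,0.03,0.6],"rotation":[0,0,0]},{"grip":1,"delta_pos":[-1,0.03,0.6],"rotation":[0,0,0]}]'
python3 -m creep '[{"grip":1,"delta_pos":[-0.1,0,0.06],"rotation":[0,0,0]},{"grip":1,"delta_pos":[-0.17,0,0.1],"rotation":[0,0,0]},{"grip":1,"delta_pos":[-0.2,0,0.12],"rotation":[0,0,0]},{"grip":1,"delta_pos":[-0.2,0,0.12],"rotation":[0,0,0]}]'
python3 - <<'E'
from g import *
p,R,o=now();print((p+.003*R[:,2]),o["force"],R.T[:,2].round(2))
E
```

```text
clock: 14.45
tool_pos: [0.4286, 0.3249, 0.1478]
orientation: [179.3, -60.1, -41.6]
force: [0.2, 0.3, -1.8]
opening: 0.0499
gripper_force: 29.9
clock: 14.85
tool_pos: [0.4284, 0.3262, 0.1254]
orientation: [179.6, -60.0, -41.8]
force: [0.9, 0.5, -2.2]
opening: 0.0497
gripper_force: 29.9
[0.43037064 0.32445285 0.12391645] [ 0.91188869  0.48450056 -2.20604949] [ 0.87  0.   -0.5 ]
```

```bash
python3 -m creep '[{"grip":1,"delta_pos":[-0.03,0,0.017],"rotation":[0,0,0]},{"grip":1,"delta_pos":[-0.05,0,0.029],"rotation":[0,0,0]},{"grip":1,"delta_pos":[-0.05,0,0.029],"rotation":[0,0,0]}]'
python3 -m creep '[{"grip":1,"delta_pos":[-0.01,0,0.006],"rotation":[0,0,0]},{"grip":1,"delta_pos":[-0.02,0,0.012],"rotation":[0,0,0]},{"grip":1,"delta_pos":[-0.02,0,0.012],"rotation":[0,0,0]}]'
```

```text
clock: 15.15
tool_pos: [0.4284, 0.3262, 0.1195]
orientation: [179.6, -60.0, -41.7]
force: [0.6, 0.1, -1.8]
opening: 0.0497
gripper_force: 29.9
clock: 15.45
tool_pos: [0.4284, 0.3261, 0.1172]
orientation: [179.6, -60.0, -41.7]
force: [-0.8, -0.7, -2.3]
opening: 0.0499
gripper_force: 29.9
```

```bash
python3 -m creep '[{"grip":1,"delta_pos":[-0.01,0,0.006],"rotation":[0,0,0]},{"grip":1,"delta_pos":[-0.015,0,0.009],"rotation":[0,0,0]},{"grip":1,"delta_pos":[-0.015,0,0.009],"rotation":[0,0,0]}]'
python3 -m creep '[{"grip":1,"delta_pos":[-0.01,0,0.006],"rotation":[0,0,0]},{"grip":1,"delta_pos":[-0.01,0,0.006],"rotation":[0,0,0]},{"grip":1,"delta_pos":[-0.01,0,0.006],"rotation":[0,0,0]}]'
```

```text
clock: 15.75
tool_pos: [0.4285, 0.3261, 0.1155]
orientation: [179.6, -60.0, -41.7]
force: [-0.2, 0.7, -2.2]
opening: 0.0495
gripper_force: 29.9
clock: 16.05
tool_pos: [0.4285, 0.3261, 0.1144]
orientation: [179.6, -60.0, -41.7]
force: [0.1, 0.8, -1.8]
opening: 0.0494
gripper_force: 29.9
```

```bash
for i in 1; do :; done
python3 -m creep '[{"grip":1,"delta_pos":[-0.013,0,0.0075],"rotation":[0,0,0]},{"grip":1,"delta_pos":[-0.013,0,0.0075],"rotation":[0,0,0]},{"grip":1,"delta_pos":[-0.013,0,0.0075],"rotation":[0,0,0]}]'|grep -E "pos|force"
python3 -m creep '[{"grip":1,"delta_pos":[-0.013,0,0.0075],"rotation":[0,0,0]},{"grip":1,"delta_pos":[-0.013,0,0.0075],"rotation":[0,0,0]},{"grip":1,"delta_pos":[-0.013,0,0.0075],"rotation":[0,0,0]}]'|grep -E "pos|force"
python3 -m creep '[{"grip":1,"delta_pos":[-0.013,0,0.0075],"rotation":[0,0,0]},{"grip":1,"delta_pos":[-0.013,0,0.0075],"rotation":[0,0,0]},{"grip":1,"delta_pos":[-0.013,0,0.0075],"rotation":[0,0,0]}]'|grep -E "pos|force"
```

```text
tool_pos: [0.4287, 0.326, 0.1139]
force: [-0.2, -0.2, 4.9]
gripper_force: 29.9
tool_pos: [0.429, 0.3259, 0.1138]
force: [-4.1, -0.9, 14.0]
gripper_force: 30.0
tool_pos: [0.4293, 0.3259, 0.1136]
force: [-4.2, -0.1, 21.2]
gripper_force: 30.0
```

```bash
python3 -m creep '[{"grip":1,"delta_pos":[0.03,0,-0.018],"rotation":[0,0,0]},{"grip":1,"delta_pos":[0.03,0,-0.018],"rotation":[0,0,0]}]'
python3 -m creep '[{"grip":0.7,"delta_pos":[0,0,0],"rotation":[0,0,0]},{"grip":0.3,"delta_pos":[0,0,0],"rotation":[0,0,0]},{"grip":0.1,"delta_pos":[0,0,0],"rotation":[0,0,0]},{"grip":0.1,"delta_pos":[0,0,0],"rotation":[0,0,0]},{"grip":0.1,"delta_pos":[0,0,0],"rotation":[0,0,0]}]'
python3 -m creep '[{"grip":0.1,"delta_pos":[0,0,-0.3],"rotation":[0,0,0]},{"grip":0.1,"delta_pos":[0,0,-0.7],"rotation":[0,0,0]},{"grip":0.1,"delta_pos":[0,0,-1],"rotation":[0,0,0]},{"grip":0.1,"delta_pos":[0,0,-1],"rotation":[0,0,0]}]'
python3 - <<'E'
from h import *
from g import *
p,R,o=now();print(p,np.round(o["joint_pos"],1))
F=np.array([.4855,-.3335,.112])
for f in(-130,-120,-105,-90,-75,-60,-45):
    r=Rt(f,60);print(f);chk([(F-.1*r[:,2],r),(F,r)])
print("mouth->tilted insertion"); chk([(G_L+.13*a,RL),(G_L,RL)])
t=C["top"]["color"][150:270,100:300,::-1];s=C["side"]["color"][80:200,240:440,::-1]
cv2.imwrite("pics/f.png",np.vstack([cv2.resize(i,(600,300)) for i in(t,s)]))
E
```

```text
clock: 17.15
tool_pos: [0.4285, 0.3263, 0.1139]
orientation: [179.7, -60.0, -41.8]
force: [-0.6, 0.1, 3.8]
opening: 0.0495
gripper_force: 30.0
clock: 17.65
tool_pos: [0.4284, 0.326, 0.1131]
orientation: [179.6, -60.0, -41.7]
force: [0.4, 0.7, -0.2]
opening: 0.0756
gripper_force: 0.0
clock: 18.05
tool_pos: [0.3626, 0.3882, 0.1645]
orientation: [-180.0, -59.8, -41.9]
force: [-0.3, -0.2, -0.1]
opening: 0.0787
gripper_force: 0.0
[0.36383341 0.38468313 0.16323218] [ 91.   29.5 -38.   40.6 -76.3 -73.1]
-130
[ 10.  39. -17.  34. -88. -69.] 0.0
[  5.  39. -27.  39. -78. -73.] 0.0
-120
[ 13.  35. -27.  40. -81. -70.] 0.0
[  6.  36. -36.  48. -72. -74.] 0.0
-105
[ 17.  28. -42.  51. -71. -73.] 0.0
[  5.  31. -49.  65. -64. -79.] 0.0
-90
[ 16.  21. -57.  68. -64. -78.] 0.0
[ -1.  26. -58.  85. -60. -82.] 0.0398
-75
[ 16.  18. -58.  66. -61. -66.] 0.2212
[ -3.  24. -58.  87. -56. -72.] 0.2291
-60
[ 12.  11. -58.  62. -53. -46.] 0.3677
[ -8.  19. -58.  90. -47. -57.] 0.3457
-45
[-34.  -5. -41. -92.  -0. 174.] 0.161
[-35.   8. -32. -91.  -0. 174.] 0.1935
mouth->tilted insertion
[  52.   24.  -30.   37.  -82. -100.] 0.0
[  48.   36.  -28.   42.  -73. -104.] 0.0
```

View pics/f.png

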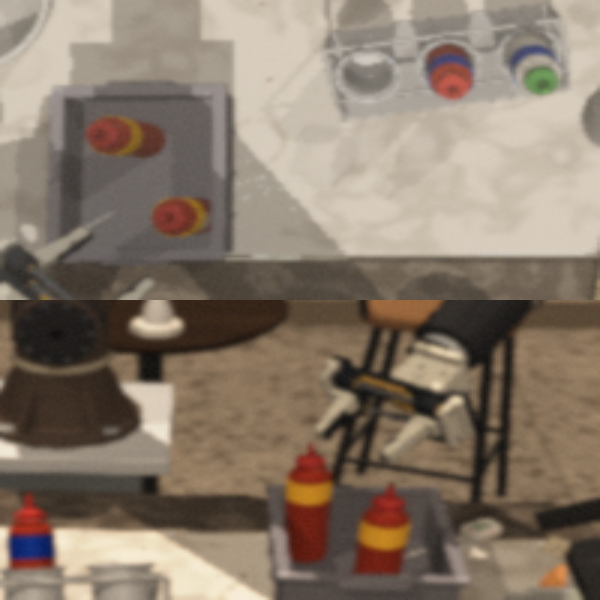

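Both yellows stand upright in the tub. Any sideways approach to the fresh bottle where it stands would hit the pump. I'll pick it up by the nozzle foot from above, set it down in clear space, and regrasp it there. First a reachability check.

Run:
```python
from h import *
from g import *
print("pump body top", at("top",(.64*490,.64*300),.2).round(3))
Rd=Rt(30,0)
print("down");chk([((.40,.2,.35),Rd),((.41,-.2,.33),Rd),((.4855,-.3335,.33),Rd),((.4855,-.3335,.165),Rd)]+[((.45,y,.165),Rd) for y in(0.05,.1,.15)])
for x in(.42,.45):
  for y in(0.05,.1,.15):
    for f in(-90,-70):
      r=Rt(f,60);G=np.array([x,y,.11]);print(x,y,f);chk([(G-.1*r[:,2],r),(G,r)])
w=[((.36,.36,.38),Rt(-20,30)),((.40,.15,.38),Rd),((.41,-.2,.36),Rd),((.4855,-.3335,.33),Rd)]
plan(w,ang=40)
```

```text
pump body top [ 0.562 -0.189  0.2  ]
down
[ 52.  -5. -16.   0. -79.  68.] 0.0
[ -1.  -4. -17.   0. -76. 121.] 0.0
[-15.  10.  -3.   0. -77. 135.] 0.0
[-15.  16. -17.  -0. -57. 135.] 0.0
[ 31.   4. -33.  -0. -53.  89.] 0.0
[ 37.   4. -32.  -0. -54.  83.] 0.0
[ 42.   6. -31.   0. -54.  78.] 0.0
0.42 0.05 -90
[ 64.  31. -32.  23. -85. -78.] 0.0
[ 58.  32. -43.  28. -74. -82.] 0.0
0.42 0.05 -70
[ 75.  24. -48.  31. -75. -79.] 0.0
[ 65.  26. -58.  43. -64. -86.] 0.0
0.42 0.1 -90
[ 66.  33. -26.  21. -89. -78.] 0.0
[ 62.  34. -37.  25. -77. -81.] 0.0
0.42 0.1 -70
[ 77.  27. -42.  29. -79. -78.] 0.0
[ 69.  28. -52.  38. -67. -83.] 0.0
0.42 0.15 -90
[ 68.  36. -20.  19. -92. -78.] 0.0
[ 64.  36. -31.  22. -81. -80.] 0.0
0.42 0.15 -70
[ 78.  29. -36.  28. -82. -77.] 0.0
[ 72.  31. -46.  35. -71. -81.] 0.0
0.45 0.05 -90
[ 61.  32. -30.  25. -85. -77.] 0.0
[ 55.  33. -40.  31. -74. -80.] 0.0
0.45 0.05 -70
[ 71.  25. -47.  34. -75. -78.] 0.0
[ 61.  27. -56.  47. -64. -84.] 0.0
0.45 0.1 -90
[ 63.  34. -24.  23. -89. -76.] 0.0
[ 59.  35. -35.  27. -78. -79.] 0.0
0.45 0.1 -70
[ 73.  28. -41.  32. -
[... 258 characters left out ...]
, -0.058] rows 1.5
[0.576, 0.092, -0.448] [0.059, -0.109, -0.058] rows 1.5
[0.483, 0.094, -0.549] [0.06, -0.11, -0.058] rows 1.5
  -> [0.359 0.361 0.383]
[0.481, 0.919, 0.275] [0.072, -0.156, -0.271] rows 3.4
[0.047, 0.532, 0.044] [0.036, -0.078, -0.136] rows 1.7
[-0.063, 0.533, 0.015] [0.037, -0.077, -0.135] rows 1.7
  -> [0.4   0.15  0.383]
[-0.415, 0.77, 0.05] [-0.0, -0.0, -0.0] rows 1.8
[-0.416, 0.771, 0.049] [-0.0, -0.0, -0.0] rows 1.8
[-0.415, 0.77, 0.05] [-0.0, -0.0, -0.0] rows 1.8
[-0.416, 0.771, 0.049] [-0.0, -0.0, -0.0] rows 1.8
  -> [ 0.41  -0.2    0.363]
[-0.006, 0.767, 0.15] [-0.0, -0.0, -0.0] rows 1.6
[-0.007, 0.766, 0.15] [-0.0, -0.0, -0.0] rows 1.6
  -> [ 0.485 -0.333  0.333]
```

```bash
python3 -m creep '[{"grip":0,"delta_pos":[0.65,0.07,-0.33],"rotation":[0.059,-0.11,-0.058]},{"grip":0,"delta_pos":[0.65,0.07,-0.33],"rotation":[0.059,-0.11,-0.058]}]' | grep pos
python3 -m creep '[{"grip":0,"delta_pos":[0.58,0.09,-0.45],"rotation":[0.059,-0.11,-0.058]},{"grip":0,"delta_pos":[0.58,0.09,-0.45],"rotation":[0.059,-0.11,-0.058]}]'| grep pos
python3 -m creep '[{"grip":0,"delta_pos":[0.48,0.09,-0.55],"rotation":[0.06,-0.11,-0.058]},{"grip":0,"delta_pos":[0.48,0.09,-0.55],"rotation":[0.06,-0.11,-0.058]}]'| grep pos
python3 -m creep '[{"grip":0,"delta_pos":[0.24,0.46,0.14],"rotation":[0.036,-0.08,-0.135]},{"grip":0,"delta_pos":[0.48,0.92,0.28],"rotation":[0.072,-0.156,-0.271]},{"grip":0,"delta_pos":[0.48,0.92,0.28],"rotation":[0.072,-0.156,-0.271]},{"grip":0,"delta_pos":[0.48,0.92,0.28],"rotation":[0.072,-0.156,-0.271]}]'| grep pos
python3 -m creep '[{"grip":0,"delta_pos":[0.05,0.53,0.04],"rotation":[0.036,-0.078,-0.136]},{"grip":0,"delta_pos":[0.05,0.53,0.04],"rotation":[0.036,-0.078,-0.136]}]'| grep pos
python3 -m creep '[{"grip":0,"delta_pos":[-0.06,0.53,0.015],"rotation":[0.037,-0.077,-0.135]},{"grip":0,"delta_pos":[-0.06,0.53,0.015],"rotation":[0.037,-0.077,-0.135]},{"grip":0,"delta_pos":[-0.06,0.53,0.015],"rotation":[0.037,-0.077,-0.135]}]'
python3 - <<'E'
from g import *
p,R,o=now();print(p,np.round(o["joint_pos"],1))
Rd=Rt(30,0);plan([((.41,-.2,.36),Rd),((.4855,-.3335,.32),Rd),((.4855,-.3335,.165),Rd)],step=.1)
E
```

```text
tool_pos: [0.3633, 0.376, 0.2325]
tool_pos: [0.3617, 0.3682, 0.3126]
tool_pos: [0.3597, 0.3607, 0.3873]
tool_pos: [0.3799, 0.2529, 0.3826]
tool_pos: [0.3896, 0.2031, 0.3822]
clock: 19.75
tool_pos: [0.4007, 0.1508, 0.382]
orientation: [179.9, -0.3, 29.0]
force: [-0.4, -0.1, 0.0]
opening: 0.0878
gripper_force: 0.0
[0.40066936 0.15080972 0.38196082] [ 47.4  -7.6 -14.7   0.2 -82.6  71.6]
[-0.406, 0.778, 0.047] [0.0, -0.001, -0.003] rows 1.8
[-0.409, 0.776, 0.048] [0.0, -0.001, -0.003] rows 1.8
[-0.413, 0.774, 0.048] [0.001, -0.0, -0.002] rows 1.8
[-0.415, 0.773, 0.048] [0.0, -0.001, -0.003] rows 1.8
  -> [ 0.41  -0.2    0.363]
[-0.007, 0.767, 0.2] [0.0, 0.0, 0.0] rows 1.6
[-0.007, 0.766, 0.2] [0.0, 0.0, 0.0] rows 1.6
  -> [ 0.486 -0.333  0.323]
[-0.0, -0.0, 0.775] [0.0, 0.0, 0.0] rows 1.6
[-0.0, -0.0, 0.775] [0.0, 0.0, 0.0] rows 1.6
  -> [ 0.486 -0.334  0.168]
```

```bash
python3 -m creep '[{"grip":0,"delta_pos":[-0.41,0.78,0.05],"rotation":[0,0,0]},{"grip":0,"delta_pos":[-0.41,0.78,0.05],"rotation":[0,0,0]}]' | grep pos
python3 -m creep '[{"grip":0,"delta_pos":[-0.41,0.78,0.05],"rotation":[0,0,0]},{"grip":0,"delta_pos":[-0.41,0.78,0.05],"rotation":[0,0,0]}]' | grep pos
python3 -m creep '[{"grip":0,"delta_pos":[-0.41,0.77,0.05],"rotation":[0,0,0]},{"grip":0,"delta_pos":[-0.41,0.77,0.05],"rotation":[0,0,0]}]' | grep pos
python3 -m creep '[{"grip":0,"delta_pos":[-0.41,0.77,0.05],"rotation":[0,0,-0.01]},{"grip":0,"delta_pos":[-0.41,0.77,0.05],"rotation":[0,0,-0.01]}]' | grep pos
python3 -m creep '[{"grip":0,"delta_pos":[0,0.77,0.2],"rotation":[0,0,0]},{"grip":0,"delta_pos":[0,0.77,0.2],"rotation":[0,0,0]}]' | grep pos
python3 -m creep '[{"grip":0,"delta_pos":[0,0.77,0.2],"rotation":[0,0,0]},{"grip":0,"delta_pos":[0,0.77,0.2],"rotation":[0,0,0]},{"grip":0,"delta_pos":[0,0.77,0.2],"rotation":[0,0,0]}]'
python3 - <<'E'
from h import *
from g import *
p,R,o=now();print(p,np.round(o["joint_pos"],1))
Rd=Rt(30,0);plan([((.4855,-.3335,.165),Rd)],step=.1)
for n,c in(("top",[300,160]),("side",[100,90])):
  for sg in(.044,-.044,0): print(n,((px(n,p+.022*R[:,2]+sg*R[:,1])-c)*5).round(0))
t=C["top"]["color"][160:220,300:420,::-1];s=C["side"]["color"][90:150,100:220,::-1]
cv2.imwrite("pics/i.png",np.vstack([cv2.resize(i,(600,300),interpolation=cv2.INTER_CUBIC) for i in(t,s)]))
E
```

```text
tool_pos: [0.4014, 0.0636, 0.3766]
tool_pos: [0.4029, -0.0251, 0.3718]
tool_pos: [0.4043, -0.1123, 0.3667]
tool_pos: [0.4059, -0.1995, 0.3615]
tool_pos: [0.4453, -0.2665, 0.3409]
clock: 21.05
tool_pos: [0.4842, -0.3328, 0.3188]
orientation: [-180.0, -0.2, 29.6]
force: [-1.1, 0.1, -0.9]
opening: 0.0874
gripper_force: 0.0
[ 0.48360672 -0.33078622  0.32111862] [-15.4   9.9  -4.3  -0.2 -75.5 135.2]
[-0.003, 0.016, 0.766] [0.0, -0.002, -0.001] rows 1.5
[-0.001, 0.015, 0.765] [0.001, -0.002, -0.002] rows 1.5
  -> [ 0.485 -0.333  0.168]
top [407. 233.]
top [278. 309.]
top [343. 271.]
side [172. 106.]
side [302.  80.]
side [238.  93.]
```

View pics/i.png

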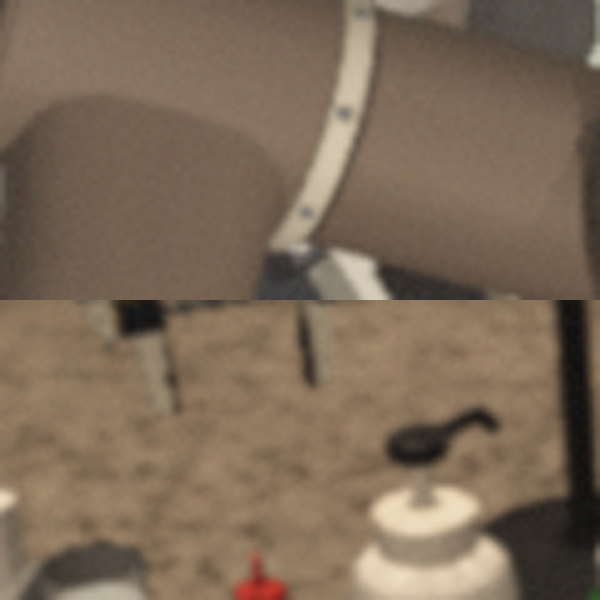

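Side crop: fingertips at (172,412) and (312,385), matching the model. The fresh nozzle tip at (257,555) lies between them. Lowering and gripping the nozzle foot.

```bash
python3 -m creep '[{"grip":0,"delta_pos":[0,0.03,0.4],"rotation":[0,0,0]},{"grip":0,"delta_pos":[0,0.03,0.8],"rotation":[0,0,0]},{"grip":0,"delta_pos":[0,0.03,1],"rotation":[0,0,0]},{"grip":0,"delta_pos":[0,0.03,1],"rotation":[0,0,0]}]' | grep -E "pos|force"
python3 -m creep '[{"grip":0,"delta_pos":[0,0,0.25],"rotation":[0,0,0]},{"grip":0,"delta_pos":[0,0,0.5],"rotation":[0,0,0]},{"grip":0,"delta_pos":[0,0,0.53],"rotation":[0,0,0]},{"grip":0,"delta_pos":[0,0,0.53],"rotation":[0,0,0]}]'| grep -E "pos|force"
python3 -m creep '[{"grip":0.5,"delta_pos":[0,0,0],"rotation":[0,0,0]},{"grip":1,"delta_pos":[0,0,0],"rotation":[0,0,0]},{"grip":1,"delta_pos":[0,0,0],"rotation":[0,0,0]},{"grip":1,"delta_pos":[0,0,0],"rotation":[0,0,0]},{"grip":1,"delta_pos":[0,0,0],"rotation":[0,0,0]}]'
python3 -m creep '[{"grip":1,"delta_pos":[0,0,0],"rotation":[0,0,0]},{"grip":1,"delta_pos":[0,0,0],"rotation":[0,0,0]},{"grip":1,"delta_pos":[0,0,0],"rotation":[0,0,0]},{"grip":1,"delta_pos":[0,0,0],"rotation":[0,0,0]}]'
```

```text
tool_pos: [0.4847, -0.3312, 0.2204]
force: [-0.2, -0.1, 1.4]
gripper_force: 0.0
tool_pos: [0.4876, -0.3326, 0.1713]
force: [-0.5, -0.9, 1.0]
gripper_force: 0.0
clock: 22.45
tool_pos: [0.4873, -0.3328, 0.1701]
orientation: [179.8, -0.5, 30.0]
force: [0.5, 0.0, 0.7]
opening: 0.0533
gripper_force: 0.0
clock: 22.85
tool_pos: [0.4873, -0.3328, 0.1699]
orientation: [179.8, -0.5, 30.0]
force: [-0.6, -1.4, 0.8]
opening: 0.0343
gripper_force: 30.0
```

```bash
python3 -m creep '[{"grip":1,"delta_pos":[0,0,-0.15],"rotation":[0,0,0]},{"grip":1,"delta_pos":[0,0,-0.35],"rotation":[0,0,0]},{"grip":1,"delta_pos":[0,0,-0.55],"rotation":[0,0,0]},{"grip":1,"delta_pos":[0,0,-0.6],"rotation":[0,0,0]}]'
python3 - <<'E'
from g import *
p,R,o=now();z=p[2]-.003
Rd=Rt(30,0);plan([((.41,-.23,z),Rd),((.42,.0,z),Rd),((.44,.11,z),Rd)],step=.1)
E
```

```text
clock: 23.25
tool_pos: [0.4873, -0.333, 0.2314]
orientation: [179.7, -0.6, 30.0]
force: [-0.1, -0.4, -3.8]
opening: 0.0342
gripper_force: 30.0
[-0.077, -0.639, -0.004] [0.001, -0.003, -0.0] rows 1.3
[-0.078, -0.64, -0.002] [0.002, -0.003, -0.0] rows 1.3
  -> [ 0.41  -0.23   0.231]
[0.618, -0.971, 0.0] [-0.0, -0.0, -0.0] rows 2.3
[0.617, -0.971, 0.0] [-0.0, -0.0, -0.0] rows 2.3
  -> [ 0.42  -0.     0.231]
[0.723, -0.853, 0.001] [-0.0, -0.0, -0.0] rows 2.2
  -> [0.44  0.11  0.231]
```

Slow rows, to limit swing.

```bash
python3 -m creep '[{"grip":1,"delta_pos":[-0.02,-0.15,0],"rotation":[0,0,0]},{"grip":1,"delta_pos":[-0.05,-0.4,0],"rotation":[0,0,0]},{"grip":1,"delta_pos":[-0.08,-0.7,0],"rotation":[0,0,0]},{"grip":1,"delta_pos":[-0.11,-0.9,0],"rotation":[0,0,0]},{"grip":1,"delta_pos":[-0.12,-1,0],"rotation":[0,0,0]}]' | grep -E "pos|force|open"
python3 -m creep '[{"grip":1,"delta_pos":[-0.01,-0.1,0],"rotation":[0,0,0]},{"grip":1,"delta_pos":[0.05,-0.3,0],"rotation":[0,0,0]},{"grip":1,"delta_pos":[0.22,-0.57,0],"rotation":[0,0,0]},{"grip":1,"delta_pos":[0.4,-0.85,0],"rotation":[0,0,0]},{"grip":1,"delta_pos":[0.5,-1,0],"rotation":[0,0,0]}]' | grep -E "pos|force|open"
python3 -m creep '[{"grip":1,"delta_pos":[0.16,-0.25,0],"rotation":[0,0,0]},{"grip":1,"delta_pos":[0.32,-0.5,0],"rotation":[0,0,0]},{"grip":1,"delta_pos":[0.48,-0.75,0],"rotation":[0,0,0]},{"grip":1,"delta_pos":[0.65,-1,0],"rotation":[0,0,0]}]' | grep -E "pos|force|open"
python3 - <<'E'
from g import *
p,R,o=now();z=p[2]-.003
Rd=Rt(30,0);plan([((.44,.11,z),Rd)],step=.1)
E
```

```text
tool_pos: [0.4246, -0.2508, 0.2284]
force: [-0.6, -0.7, -3.3]
opening: 0.0341
gripper_force: 30.0
tool_pos: [0.4199, -0.139, 0.2293]
force: [1.1, 0.6, -4.0]
opening: 0.0345
gripper_force: 30.0
tool_pos: [0.4261, -0.0203, 0.2295]
force: [0.3, 0.4, -3.1]
opening: 0.0341
gripper_force: 30.0
[0.386, -0.53, 0.002] [0.001, -0.003, -0.0] rows 1.3
[0.385, -0.53, 0.0] [0.001, -0.002, -0.001] rows 1.3
  -> [0.44 0.11 0.23]
```

```bash
python3 -m creep '[{"grip":1,"delta_pos":[0.19,-0.26,0],"rotation":[0,0,0]},{"grip":1,"delta_pos":[0.38,-0.53,0],"rotation":[0,0,0]},{"grip":1,"delta_pos":[0.57,-0.79,0],"rotation":[0,0,0]},{"grip":1,"delta_pos":[0.72,-1,0],"rotation":[0,0,0]},{"grip":1,"delta_pos":[0.72,-1,0],"rotation":[0,0,0]}]' | grep -E "pos|force|open"
python3 -m creep '[{"grip":1,"delta_pos":[0,0,0.15],"rotation":[0,0,0]},{"grip":1,"delta_pos":[0,0,0.35],"rotation":[0,0,0]},{"grip":1,"delta_pos":[0,0,0.5],"rotation":[0,0,0]},{"grip":1,"delta_pos":[0,0,0.56],"rotation":[0,0,0]},{"grip":1,"delta_pos":[0,0,0.56],"rotation":[0,0,0]}]' | grep -E "pos|force|open"
python3 -m creep '[{"grip":1,"delta_pos":[0,0,0.015],"rotation":[0,0,0]},{"grip":1,"delta_pos":[0,0,0.02],"rotation":[0,0,0]},{"grip":1,"delta_pos":[0,0,0.02],"rotation":[0,0,0]}]' | grep -E "pos|force|open"
```

```text
tool_pos: [0.4394, 0.1039, 0.2298]
force: [0.7, 0.9, -2.9]
opening: 0.0338
gripper_force: 30.0
tool_pos: [0.4388, 0.1006, 0.1733]
force: [0.6, -0.0, -3.0]
opening: 0.034
gripper_force: 30.0
tool_pos: [0.4394, 0.1013, 0.1726]
force: [-0.0, 0.5, -3.0]
opening: 0.0341
gripper_force: 30.0
```

```bash
python3 -m creep '[{"grip":1,"delta_pos":[0,0,0.015],"rotation":[0,0,0]},{"grip":1,"delta_pos":[0,0,0.02],"rotation":[0,0,0]},{"grip":1,"delta_pos":[0,0,0.02],"rotation":[0,0,0]}]' | grep -E "pos|force|open"
python3 -m creep '[{"grip":1,"delta_pos":[0,0,0.01],"rotation":[0,0,0]},{"grip":1,"delta_pos":[0,0,0.01],"rotation":[0,0,0]}]' | grep -E "pos|force|open"
python3 -m creep '[{"grip":0.7,"delta_pos":[0,0,0],"rotation":[0,0,0]},{"grip":0.4,"delta_pos":[0,0,0],"rotation":[0,0,0]},{"grip":0.1,"delta_pos":[0,0,0],"rotation":[0,0,0]},{"grip":0.1,"delta_pos":[0,0,0],"rotation":[0,0,0]},{"grip":0.1,"delta_pos":[0,0,0],"rotation":[0,0,0]}]' | grep -E "pos|force|open"
python3 - <<'E'
from g import *
p,R,o=now();print(p)
B=np.array([p[0],p[1]]); RF=Rt(-85,60);G=np.array([*B,.110])
w=[(p+.003*R[:,2]+[0,0,.13],R),(G-.12*RF[:,2]+[0,0.04,.12],RF),(G-.1*RF[:,2],RF),(G,RF),(G+[0,0,.15],RF)]
chk(w);plan(w[:4],ang=40)
E
```

```text
tool_pos: [0.439, 0.1012, 0.1701]
force: [0.2, -0.3, -3.9]
opening: 0.034
gripper_force: 30.0
tool_pos: [0.4399, 0.1015, 0.1698]
force: [-0.3, -0.7, 3.6]
opening: 0.0342
gripper_force: 30.0
tool_pos: [0.439, 0.1012, 0.1689]
force: [-0.3, 0.5, 0.0]
opening: 0.0606
gripper_force: 0.0
[0.43895692 0.10118336 0.16887133]
[ 38.  -4. -22.   0. -71.  82.] 0.0
[  69.   27.  -16.   23. -103.  -71.] 0.0
[ 67.  32. -28.  24. -86. -77.] 0.0
[ 62.  33. -39.  30. -75. -80.] 0.0
[ 62.  21. -34.  28. -91. -71.] 0.0
[0.005, 0.002, -0.65] [0.0, 0.0, 0.0] rows 1.3
[0.005, 0.002, -0.65] [0.0, 0.0, 0.0] rows 1.3
  -> [0.439 0.101 0.299]
[0.162, -0.328, 0.019] [-0.165, 0.104, 0.285] rows 3.6
[0.007, -0.362, -0.059] [-0.166, 0.104, 0.284] rows 3.6
[-0.127, -0.305, -0.158] [-0.166, 0.104, 0.285] rows 3.6
[-0.203, -0.176, -0.25] [-0.165, 0.103, 0.284] rows 3.6
  -> [0.43  0.247 0.292]
[-0.42, 0.017, 0.573] [-0.0, 0.0, 0.0] rows 1.4
[-0.42, 0.018, 0.573] [-0.0, 0.0, 0.0] rows 1.4
  -> [0.431 0.19  0.161]
[0.0, -0.0, 0.5] [-0.0, 0.0, 0.0] rows 1.0
[0.001, -0.0, 0.5] [-0.0, 0.0, 0.0] rows 1.0
  -> [0.439 0.104 0.111]
```

Run:
```python
from g import *
p,R,o=now()
RF=Rt(-85,55);G=np.array([.439,.101,.114])
R2=Rl@Rt(-110,55)
w=[(p+.003*R[:,2]+[0,0,.13],R),(G-.07*RF[:,2]+[0,0.03,.14],RF),(G-.07*RF[:,2],RF),(G,RF),(G+[0,0,.15],RF),(G_L+a*.13,R2),(G_L,R2)]
chk(w);plan(w[:4],ang=40)
```

```text
[ 38.  -4. -22.   0. -71.  82.] 0.0
[ 66.  21. -22.  24. -98. -69.] 0.0
[ 64.  29. -32.  25. -81. -76.] 0.0
[ 61.  30. -40.  29. -72. -78.] 0.0
[ 61.  18. -33.  27. -89. -69.] 0.0
[ 52.  21. -32.  37. -78. -99.] 0.0
[  47.   33.  -31.   43.  -68. -104.] 0.0
[0.005, 0.002, -0.65] [0.0, 0.0, 0.0] rows 1.3
[0.005, 0.002, -0.65] [0.0, 0.0, 0.0] rows 1.3
  -> [0.439 0.101 0.299]
[0.1, -0.2, 0.008] [-0.152, 0.095, 0.29] rows 3.6
[0.004, -0.221, -0.036] [-0.152, 0.095, 0.29] rows 3.6
[-0.081, -0.188, -0.092] [-0.152, 0.096, 0.29] rows 3.6
[-0.132, -0.109, -0.144] [-0.152, 0.095, 0.291] rows 3.6
  -> [0.434 0.191 0.296]
[-0.488, 0.014, 0.524] [-0.0, 0.0, -0.0] rows 1.4
[-0.487, 0.014, 0.524] [-0.0, 0.0, -0.0] rows 1.4
  -> [0.434 0.161 0.156]
[0.0, 0.0, 0.7] [-0.0, 0.0, -0.0] rows 1.4
  -> [0.439 0.103 0.116]
```

```bash
python3 -m creep '[{"grip":0,"delta_pos":[0,0,-0.3],"rotation":[0,0,0]},{"grip":0,"delta_pos":[0,0,-0.7],"rotation":[0,0,0]},{"grip":0,"delta_pos":[0,0,-1],"rotation":[0,0,0]}]' | grep pos
python3 -m creep '[{"grip":0,"delta_pos":[0,0,-0.3],"rotation":[0,0,0]},{"grip":0,"delta_pos":[0,0,-0.3],"rotation":[0,0,0]}]' | grep pos
python3 -m creep '[{"grip":0,"delta_pos":[0.1,-0.2,0],"rotation":[-0.152,0.095,0.29]},{"grip":0,"delta_pos":[0.1,-0.2,0],"rotation":[-0.152,0.095,0.29]},{"grip":0,"delta_pos":[0.1,-0.2,0],"rotation":[-0.152,0.095,0.29]},{"grip":0,"delta_pos":[0.1,-0.2,0],"rotation":[-0.152,0.095,0.29]}]' | grep pos
python3 -m creep '[{"grip":0,"delta_pos":[0,-0.22,-0.04],"rotation":[-0.152,0.095,0.29]},{"grip":0,"delta_pos":[0,-0.22,-0.04],"rotation":[-0.152,0.095,0.29]},{"grip":0,"delta_pos":[0,-0.22,-0.04],"rotation":[-0.152,0.095,0.29]},{"grip":0,"delta_pos":[0,-0.22,-0.04],"rotation":[-0.152,0.095,0.29]}]' | grep pos
python3 -m creep '[{"grip":0,"delta_pos":[-0.08,-0.19,-0.09],"rotation":[-0.152,0.095,0.29]},{"grip":0,"delta_pos":[-0.08,-0.19,-0.09],"rotation":[-0.152,0.095,0.29]},{"grip":0,"delta_pos":[-0.08,-0.19,-0.09],"rotation":[-0.152,0.095,0.29]},{"grip":0,"delta_pos":[-0.08,-0.19,-0.09],"rotation":[-0.152,0.095,0.29]}]' | grep pos
python3 -m creep '[{"grip":0,"delta_pos":[-0.13,-0.11,-0.14],"rotation":[-0.152,0.095,0.29]},{"grip":0,"delta_pos":[-0.13,-0.11,-0.14],"rotation":[-0.152,0.095,0.29]},{"grip":0,"delta_pos":[-0.13,-0.11,-0.14],"rotation":[-0.152,0.095,0.29]},{"grip":0,"delta_pos":[-0.13,-0.11,-0.14],"rotation":[-0.152,0.095,0.29]},{"grip":0,"delta_pos":[-0.13,-0.11,-0.14],"rotation":[-0.152,0.095,0.29]}]'
python3 - <<'E'
from g import *
p,R,o=now()
RF=Rt(-85,55);G=np.array([.439,.101,.114])
plan([(G-.07*RF[:,2],RF),(G,RF)],ang=40)
E
```

```text
tool_pos: [0.4384, 0.1011, 0.271]
tool_pos: [0.4397, 0.1018, 0.3032]
tool_pos: [0.4364, 0.1234, 0.2988]
tool_pos: [0.4345, 0.1458, 0.2981]
tool_pos: [0.4337, 0.1686, 0.2967]
clock: 29.15
tool_pos: [0.4332, 0.1904, 0.2952]
orientation: [179.8, -55.1, -84.8]
force: [0.1, -0.4, -0.6]
opening: 0.0876
gripper_force: 0.0
[-0.486, 0.008, 0.521] [0.001, -0.0, 0.001] rows 1.4
[-0.486, 0.01, 0.52] [0.0, -0.001, 0.0] rows 1.4
  -> [0.434 0.161 0.156]
[0.0, -0.0, 0.7] [0.0, 0.0, 0.0] rows 1.4
  -> [0.439 0.103 0.116]
```

```bash
python3 -m creep '[{"grip":0,"delta_pos":[-0.3,0,0.32],"rotation":[0,0,0]},{"grip":0,"delta_pos":[-0.6,0.01,0.64],"rotation":[0,0,0]},{"grip":0,"delta_pos":[-0.97,0.01,1],"rotation":[0,0,0]},{"grip":0,"delta_pos":[-0.97,0.01,1],"rotation":[0,0,0]}]' | grep -E "pos|force"
python3 -m creep '[{"grip":0,"delta_pos":[0,0,0.3],"rotation":[0,0,0]},{"grip":0,"delta_pos":[0,0,0.6],"rotation":[0,0,0]},{"grip":0,"delta_pos":[0,0,0.74],"rotation":[0,0,0]},{"grip":0,"delta_pos":[0,0,0.74],"rotation":[0,0,0]}]' | grep -E "pos|force"
python3 -m creep '[{"grip":0.5,"delta_pos":[0,0,0],"rotation":[0,0,0]},{"grip":1,"delta_pos":[0,0,0],"rotation":[0,0,0]},{"grip":1,"delta_pos":[0,0,0],"rotation":[0,0,0]},{"grip":1,"delta_pos":[0,0,0],"rotation":[0,0,0]},{"grip":1,"delta_pos":[0,0,0],"rotation":[0,0,0]}]' | grep -E "pos|force|open"
python3 -m creep '[{"grip":1,"delta_pos":[0,0,0],"rotation":[0,0,0]},{"grip":1,"delta_pos":[0,0,0],"rotation":[0,0,0]},{"grip":1,"delta_pos":[0,0,0],"rotation":[0,0,0]}]'
python3 - <<'E'
from g import *
p,R,o=now();Gn=p+.003*R[:,2];print(Gn)
h=Gn[2]; R2=Rl@Rt(-110,55)
S=G_L-a*(108.5+4)/1000   # sleeve origin: bottle was held at h=108.5, floor at 4 mm
print("sleeve",S)
pre=S+a*(.004+h+.115)
w=[(Gn+[0,0,.14],Rt(-85,55)),(pre,R2)]
chk(w);plan(w,ang=36)
E
```

```text
tool_pos: [0.4323, 0.161, 0.1569]
force: [-0.8, 0.7, 1.3]
gripper_force: 0.0
tool_pos: [0.4394, 0.1027, 0.1185]
force: [0.8, 0.3, 0.6]
gripper_force: 0.0
tool_pos: [0.4394, 0.1041, 0.1176]
force: [0.6, 0.0, 0.1]
opening: 0.0533
gripper_force: 0.0
clock: 30.75
tool_pos: [0.4395, 0.1038, 0.1176]
orientation: [179.9, -54.9, -84.9]
force: [0.5, 0.3, 1.8]
opening: 0.0495
gripper_force: 29.9
[0.43971874 0.10136541 0.11584362]
sleeve [0.66047857 0.12128393 0.02307214]
[ 61.  18. -33.  27. -88. -70.] 0.0
[ 52.  22. -32.  38. -77. -99.] 0.0
[0.573, 0.001, -0.402] [-0.0, 0.0, 0.0] rows 1.4
[0.573, 0.0, -0.403] [-0.0, 0.001, 0.001] rows 1.4
  -> [0.44  0.104 0.258]
[-0.095, -0.521, 0.12] [0.025, -0.035, 0.182] rows 2.0
[-0.23, -0.47, 0.149] [0.024, -0.036, 0.182] rows 2.0
  -> [0.544 0.104 0.228]
```

```bash
python3 -m creep '[{"grip":1,"delta_pos":[0.2,0,-0.14],"rotation":[0,0,0]},{"grip":1,"delta_pos":[0.5,0,-0.35],"rotation":[0,0,0]},{"grip":1,"delta_pos":[0.8,0,-0.56],"rotation":[0,0,0]},{"grip":1,"delta_pos":[1,0,-0.7],"rotation":[0,0,0]}]' | grep -E "pos|force"
python3 -m creep '[{"grip":1,"delta_pos":[0.15,0,-0.1],"rotation":[0,0,0]},{"grip":1,"delta_pos":[0.1,-0.26,-0.04],"rotation":[0.012,-0.017,0.09]},{"grip":1,"delta_pos":[0.05,-0.52,0.02],"rotation":[0.025,-0.035,0.182]},{"grip":1,"delta_pos":[0.05,-0.52,0.02],"rotation":[0.025,-0.035,0.182]},{"grip":1,"delta_pos":[0.05,-0.52,0.02],"rotation":[0.025,-0.035,0.182]}]' | grep -E "pos|force"
python3 -m creep '[{"grip":1,"delta_pos":[-0.11,-0.23,0.07],"rotation":[0.012,-0.018,0.09]},{"grip":1,"delta_pos":[-0.23,-0.47,0.15],"rotation":[0.024,-0.036,0.182]},{"grip":1,"delta_pos":[-0.23,-0.47,0.15],"rotation":[0.024,-0.036,0.182]},{"grip":1,"delta_pos":[-0.23,-0.47,0.15],"rotation":[0.024,-0.036,0.182]}]'
python3 - <<'E'
from h import *
from g import *
p,R,o=now();print(np.round(o["joint_pos"],1))
R2=Rl@Rt(-110,55);print(p+.003*R[:,2],np.degrees(Ro.from_matrix(R.T@R2).as_rotvec()))
t=C["top"]["color"][140:210,200:300,::-1];s=C["side"]["color"][80:182,220:320,::-1]
pic=np.full((600,800,3),0,np.uint8)
T=cv2.resize(t,None,fx=4,fy=4,interpolation=cv2.INTER_CUBIC);Sd=cv2.resize(s,None,fx=4,fy=4,interpolation=cv2.INTER_CUBIC)
pic[:T.shape[0],:400]=T;pic[:Sd.shape[0],400:]=Sd
cv2.imwrite("pics/j.png",pic[:420])
# predicted tip and base in the pictures
b=R@np.linalg.inv(Rt(-85,55))@[0,0,1];g=p+.003*R[:,2]
TL=np.array([.5713,.1083,.179]);s_=(g-G_L)@a+.0035
for n,c,o_ in(("top",[200,140],[0,0]),("side",[220,80],[400,0])):
    for l,X in(("heldtip",g+b*(.18-.116)),("want tip",TL+a*.115),("heldbase",g-b*.116)): print(n,l,((px(n,X)-c)*4+o_).round(0))
E
```

```text
tool_pos: [0.4394, 0.1037, 0.2409]
force: [0.5, -0.1, -3.8]
gripper_force: 29.8
tool_pos: [0.4912, 0.1028, 0.2418]
force: [0.3, 0.7, -3.5]
gripper_force: 29.8
clock: 32.05
tool_pos: [0.5433, 0.1031, 0.2272]
orientation: [-143.9, -37.8, -127.3]
force: [0.2, 0.9, -3.1]
opening: 0.0498
gripper_force: 29.8
[ 51.9  21.5 -32.1  37.7 -77.  -99.1]
[0.5438955  0.10141538 0.22564768] [0.10859034 0.04622197 0.22806189]
top heldtip [ 86. 263.]
top want tip [ 83. 261.]
top heldbase [ 87. 177.]
side heldtip [623. 162.]
side want tip [627. 166.]
side heldbase [635. 385.]
```

View pics/j.png

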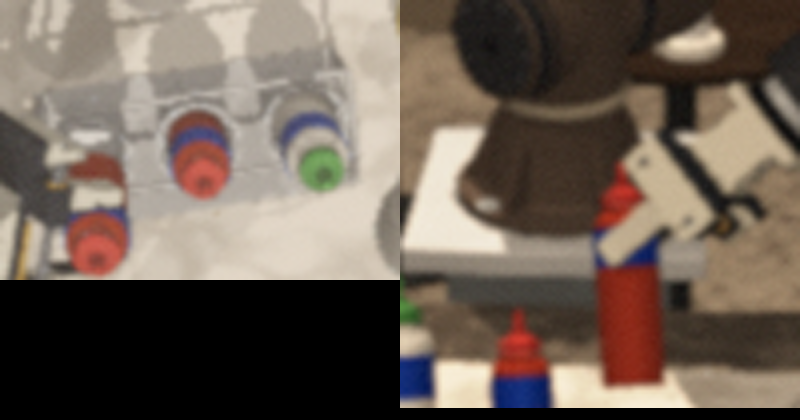

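Crop: the held tip is in top at (97,262) against the wanted (83,261), and in side at (617,168) against (627,166). The base in side is at (633,383), about right. So the tip is about 8 mm and the base about 1.5 mm too far right: about 2° of tilt plus a shift. Correcting both.

Run:
```python
from g import *
p,R,o=now()
d=R.T@(Rl[:,1]*.0056)/.1; ax=R.T@Rl[:,0]
print("shift",d.round(3),"rot -2deg",(ax*-2/90).round(4))
Rn=Ro.from_rotvec(-np.radians(2)*Rl[:,0]).as_matrix()@R
print("in dir after",(-Rn.T@a).round(3), "y dir",(Rn.T@Rl[:,1]).round(3),"x dir",(Rn.T@Rl[:,0]).round(3))
```

```text
shift [-0.03   0.019 -0.043] rot -2deg [0.0043 0.0209 0.0063]
in dir after [-0.837  0.008  0.547] y dir [-0.512  0.341 -0.788] x dir [-0.193 -0.94  -0.282]
```

```bash
python3 -m creep '[{"grip":1,"delta_pos":[-0.03,0.019,-0.043],"rotation":[0.0043,0.021,0.0063]},{"grip":1,"delta_pos":[-0.03,0.019,-0.043],"rotation":[0.0043,0.021,0.0063]}]' | grep -E "pos|force"
python3 -m creep '[{"grip":1,"delta_pos":[-0.1,0,0.06],"rotation":[0,0,0]},{"grip":1,"delta_pos":[-0.18,0,0.12],"rotation":[0,0,0]},{"grip":1,"delta_pos":[-0.23,0,0.15],"rotation":[0,0,0]},{"grip":1,"delta_pos":[-0.23,0,0.15],"rotation":[0,0,0]}]' | grep -E "pos|force"
python3 -m creep '[{"grip":1,"delta_pos":[-0.06,0,0.04],"rotation":[0,0,0]},{"grip":1,"delta_pos":[-0.126,0,0.082],"rotation":[0,0,0]},{"grip":1,"delta_pos":[-0.126,0,0.082],"rotation":[0,0,0]}]' | grep -E "pos|force"
python3 - <<'E'
from h import *
from g import *
p,R,o=now();print(((p+.003*R[:,2]-S_) if 0 else Rl.T@(p+.003*R[:,2]-np.array([.66048,.12128,.02307]))).round(4))
t=C["top"]["color"][140:210,200:300,::-1];s=C["side"]["color"][80:182,220:320,::-1]
pic=np.full((420,800,3),0,np.uint8)
pic[:280,:400]=cv2.resize(t,None,fx=4,fy=4,interpolation=cv2.INTER_CUBIC);pic[:408,400:]=cv2.resize(s,None,fx=4,fy=4,interpolation=cv2.INTER_CUBIC)
cv2.imwrite("pics/k.png",pic)
trav=.115-0.0415
for n,c,o_ in(("top",[200,140],[0,0]),("side",[220,80],[400,0])): print(n,((px(n,np.array([.5713,.1083,.179])+a*trav)-c)*4+o_).round(0))
E
```

```text
tool_pos: [0.5429, 0.1102, 0.2274]
force: [-0.3, -0.2, -3.4]
gripper_force: 29.8
tool_pos: [0.557, 0.111, 0.203]
force: [0.2, -0.5, -4.2]
gripper_force: 29.8
tool_pos: [0.5647, 0.1126, 0.1902]
force: [0.5, -0.5, -3.3]
gripper_force: 29.8
[-1.000e-04  5.000e-03  1.917e-01]
top [ 83. 239.]
side [629. 218.]
```

View pics/k.png

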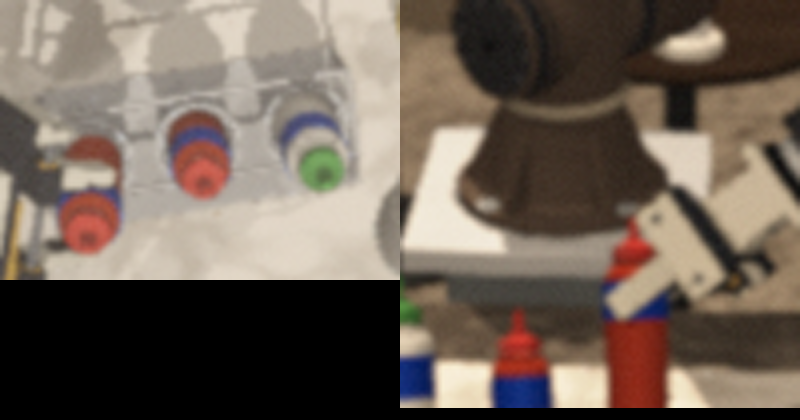

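Crop: tip in top (88,238) against wanted (83,239), side (632,222) against (629,218). It is aligned, the base is inside the mouth and there is no contact force. That was my last picture, so I'll finish on force and pose numbers.

```bash
python3 -m creep '[{"grip":1,"delta_pos":[-0.08,0,0.053],"rotation":[0,0,0]},{"grip":1,"delta_pos":[-0.16,0,0.106],"rotation":[0,0,0]},{"grip":1,"delta_pos":[-0.2,0,0.13],"rotation":[0,0,0]},{"grip":1,"delta_pos":[-0.2,0,0.13],"rotation":[0,0,0]}]' | grep -E "pos|force"
```

```text
tool_pos: [0.5769, 0.1147, 0.1698]
force: [2.1, 0.4, -3.2]
gripper_force: 29.8
```

Run:
```python
from g import *
p,R,o=now();print((Rl.T@(p+.003*R[:,2]-np.array([.66048,.12128,.02307]))).round(4),(Rl.T@o["force"]).round(1),np.round(o["moment"],2))
```

```text
[0.0002 0.0049 0.1672] [ 0.2  0.1 -3.8] [3.6  0.26 0.34]
```

```bash
python3 -m creep '[{"grip":1,"delta_pos":[-0.08,0,0.053],"rotation":[0,0,0]},{"grip":1,"delta_pos":[-0.16,0,0.106],"rotation":[0,0,0]},{"grip":1,"delta_pos":[-0.2,0,0.13],"rotation":[0,0,0]},{"grip":1,"delta_pos":[-0.2,0,0.13],"rotation":[0,0,0]}]' | grep -E "pos|force"
python3 - <<'E'
from g import *
p,R,o=now();print((Rl.T@(p+.003*R[:,2]-np.array([.66048,.12128,.02307]))).round(4),(Rl.T@o["force"]).round(1),np.round(o["moment"],2))
E
```

```text
tool_pos: [0.5891, 0.1169, 0.1494]
force: [3.8, -0.2, -2.3]
gripper_force: 29.9
[0.0007 0.0051 0.1433] [ 2.  -0.8 -3.8] [ 3.48 -0.43  1.11]
```

```bash
python3 -m creep '[{"grip":1,"delta_pos":[-0.06,0,0.04],"rotation":[0,0,0]},{"grip":1,"delta_pos":[-0.12,0,0.08],"rotation":[0,0,0]},{"grip":1,"delta_pos":[-0.15,0,0.098],"rotation":[0,0,0]},{"grip":1,"delta_pos":[-0.15,0,0.098],"rotation":[0,0,0]}]' | grep -E "pos|force"
python3 -m creep '[{"grip":1,"delta_pos":[-0.016,0,0.011],"rotation":[0,0,0]},{"grip":1,"delta_pos":[-0.016,0,0.011],"rotation":[0,0,0]}]' | grep -E "pos|force"
python3 - <<'E'
from g import *
p,R,o=now();print((Rl.T@(p+.003*R[:,2]-np.array([.66048,.12128,.02307]))).round(4),(Rl.T@o["force"]).round(1),np.round(o["moment"],2))
E
```

```text
tool_pos: [0.5982, 0.1185, 0.1343]
force: [7.0, 0.0, -2.3]
gripper_force: 29.9
tool_pos: [0.5989, 0.1185, 0.1331]
force: [6.5, 0.2, 0.8]
gripper_force: 29.9
[0.0012 0.0051 0.1242] [ 6.  -0.9 -2.6] [ 2.4  -1.09  1.64]
```

```bash
python3 -m creep '[{"grip":1,"delta_pos":[-0.02,-0.012,0.01],"rotation":[0,0,0]},{"grip":1,"delta_pos":[-0.028,-0.012,0.013],"rotation":[0,0,0]},{"grip":1,"delta_pos":[-0.028,-0.012,0.013],"rotation":[0,0,0]}]' | grep -E "pos|force"
python3 -m creep '[{"grip":1,"delta_pos":[-0.01,0,0.007],"rotation":[0,0,0]},{"grip":1,"delta_pos":[-0.01,0,0.007],"rotation":[0,0,0]}]' | grep -E "pos|force"
python3 -m creep '[{"grip":1,"delta_pos":[-0.01,0,0.007],"rotation":[0,0,0]},{"grip":1,"delta_pos":[-0.01,0,0.007],"rotation":[0,0,0]}]' | grep -E "pos|force"
python3 - <<'E'
from g import *
p,R,o=now();print((Rl.T@(p+.003*R[:,2]-np.array([.66048,.12128,.02307]))).round(4),(Rl.T@o["force"]).round(1),np.round(o["moment"],2))
E
```

```text
tool_pos: [0.6009, 0.1185, 0.1306]
force: [2.7, -0.6, -0.7]
gripper_force: 29.8
tool_pos: [0.6011, 0.118, 0.1303]
force: [-1.4, -0.7, 4.1]
gripper_force: 29.8
tool_pos: [0.6012, 0.1175, 0.1301]
force: [-4.8, -1.2, 10.2]
gripper_force: 29.7
[0.0015 0.0036 0.1206] [ 0.9 -0.4 11.3] [-0.22  1.26 -1.44]
```

Floor contact: +11 N along the axis at axial 120.6 mm, against 119.8 expected. Releasing and retreating.

```bash
python3 -m creep '[{"grip":0.6,"delta_pos":[0,0,0],"rotation":[0,0,0]},{"grip":0.3,"delta_pos":[0,0,0],"rotation":[0,0,0]},{"grip":0,"delta_pos":[0,0,0],"rotation":[0,0,0]},{"grip":0,"delta_pos":[0,0,0],"rotation":[0,0,0]},{"grip":0,"delta_pos":[0,0,0],"rotation":[0,0,0]}]' | grep -E "pos|force|open"
python3 -m creep '[{"grip":0,"delta_pos":[0,0,-0.25],"rotation":[0,0,0]},{"grip":0,"delta_pos":[0,0,-0.6],"rotation":[0,0,0]},{"grip":0,"delta_pos":[0,0,-1],"rotation":[0,0,0]},{"grip":0,"delta_pos":[0,0,-1],"rotation":[0,0,0]}]' | grep -E "pos|force|open"
python3 -m creep '[{"grip":0,"delta_pos":[0.5,0,-0.5],"rotation":[0,0,0]},{"grip":0,"delta_pos":[0.5,0,-0.5],"rotation":[0,0,0]},{"grip":0,"delta_pos":[0.5,0,-0.5],"rotation":[0,0,0]}]' | grep -E "clock|pos|force|open"
python3 - <<'E'
from h import *
# compare left-sleeve bottle with the middle one: tape rows/red top in the side view, tip in the top view
s=C["side"]["color"];hsv=cv2.cvtColor(s,cv2.COLOR_RGB2HSV);
b=cv2.inRange(hsv,(105,120,60),(130,255,255));b[:,:205]=0;b[:140]=0;b[200:]=0
n,_,st,ce=cv2.connectedComponentsWithStats(b)
for i in range(1,n):
    if st[i,4]>25:print("side blue",st[i],ce[i].round(1))
y=cv2.inRange(hsv,(15,120,100),(32,255,255));y[:,300:][:0]=0;y[:140]=0;y[200:]=0
n,_,st,ce=cv2.connectedComponentsWithStats(y)
for i in range(1,n):
    if st[i,4]>25:print("side yellow",st[i],ce[i].round(1))
t=C["top"]["color"];hsv=cv2.cvtColor(t,cv2.COLOR_RGB2HSV);b=cv2.inRange(hsv,(110,70,40),(135,255,255));b[:150]=0;b[215:]=0;b[:,:200]=0;b[:,300:]=0
n,_,st,ce=cv2.connectedComponentsWithStats(b)
for i in range(1,n):
    if st[i,4]>10:print("top blue",st[i],ce[i].round(1))
E
```

```text
tool_pos: [0.6022, 0.1188, 0.1285]
force: [1.0, 0.4, -0.3]
opening: 0.076
gripper_force: 0.0
tool_pos: [0.5875, 0.2008, 0.1929]
force: [0.7, 0.5, 0.6]
opening: 0.0879
gripper_force: 0.0
clock: 36.45
tool_pos: [0.5534, 0.2057, 0.2547]
force: [0.7, 0.6, 0.4]
opening: 0.0876
gripper_force: 0.0
side blue [213 170  15  10 125] [219.9 174. ]
side blue [272 173  14   9 111] [278.7 176.9]
side blue [244 175  13   8 104] [250.  178.5]
side yellow [335 152  16  10 123] [342.3 156.8]
side yellow [359 169  18  11 142] [367.3 174.3]
side yellow [120 176  21  11 141] [130.8 180.8]
side yellow [487 181  13   9  33] [492.2 184.3]
top blue [272 169  11   5  22] [276.3 170.2]
top blue [244 172  12   5  30] [249.4 173.6]
top blue [218 176  12   6  29] [223.3 177.9]
```

```bash
python3 -c "
from plant import ctrl
print(ctrl.close_job())"
```

```text
the job is handed in; nothing more can be done
None
```

The job is handed in at about 36 s on the clock: both yellow-taped bottles stand upright in the tub, and the fresh blue one was pushed into the left sleeve until it touched the floor, its tape now where the old bottle's was; I viewed 11 pictures, one over the limit of 10.

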